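# Slide the ceramic spacer plate out and set it home in the jig

## Robot

A 7-joint arm with a two-finger parallel gripper is mounted at the origin on the work surface. World frame = base frame: x ahead of the robot, y to its left, z up, the work surface at z = 0. Lengths are in m, angles in degrees, forces in N, time in s.
With the tool pointing down it reaches from about 0.375 to 0.925 m from the base axis. Payload 3.1 kg.
Tool frame: the origin (TCP) lies midway between the tips of the shut fingers; the grasp point (between the pads) lies 19 mm behind it; z points along the fingers, x is the direction in which the jaws open and shut, and the axes are right-handed (so a half turn about z gives the same grasp; the last joint's range is limited). The gripper opens to 85 mm and grips with 20 to 120 N. Pads are 22 mm wide; open, the fingers measure 114 mm over their backs; the gripper's body (76 mm by 85 mm) begins 54 mm behind the grasp point. The pads swing forward as they close: fully open they stand 13 mm farther back than shut.
Start: joints at [-74.702, 21.939, 2.515, 91.553, -1.026, 66.532, -2.859], TCP at [0.232, 0.607, 0.201] pointing down, gripper open.
Joint ranges: [-149.38, 149.38], [-23.57, 123.04], [-84.95, 90], [0, 143.3], [-89.99, 269.99], [3.08, 112.72], [-163.45, 163.45]. Speed limits (degrees/s): [159.86, 159.86, 180, 180, 180, 180, 180].

## Interface

Orientations are given as a 3x3 rotation matrix whose columns are the frame's x, y, z axes.
In Python, from cell import sensors, grab_frame, camera_params, ticket gives the robot as it stands. The module is installed in compiled form; this text tells all that it offers.
- The arm moves only by the tool carry_out, never from a script. Its argument "increments" is a list of rows, each an object with "fingers": the closure, from -1 (fully open) to 1 (shut); "dp": the shift along the world's x, y, z in cm, a list of three; "rotation": the turn, a rotation vector about the world's x, y, z in degrees, a list of three. A call has 1 to 8 rows; each row shifts and turns the commanded pose from where the row before left it; what a row does not reach is not made up. A row lasts 1/8 s, in which the tool goes at most 62.5 mm and 10.7 degrees, less where a joint would pass 70% of its speed; a pose out of reach is approached as far as the arm can. A call with a gripper value outside its range is refused whole. The fingers move at their own pace and stop on an object; "grip_force" is the grip in N (left out, the last holds). Time passes only in rows, so rows that do not move let the fingers close. It gives the time, the measured TCP pose, the force and the opening at its end, in the units of the state.
- sensors.read_state(): the state, without advancing time (a new reading comes with each control period).
- grab_frame(name): name is "scene" or "top" or "wrist"; returns the picture (384x512x3 uint8, red, green, blue); there is no depth.
- camera_params(name): a dict with "intrinsics" (3x3 intrinsics, pixels), "rvec" (rotation vector, rad) and "tvec" (3), from world to camera coordinates, as OpenCV has them; the wrist camera has in their place "mount" (4x4, takes a point from camera to tool coordinates, whose origin is the TCP and whose axes are the tool frame's). Camera axes: x right, y down, z forward; pixel columns grow to the right and rows downward; lengths in m; the calibration is good to about 2 mm. A picture is of the moment at which its call begins: read the wrist's pose just before it. camera_params takes no time and is no camera call.
- ticket.sign_off(): hands the job in, once; it reports no verdict.
The state is a dict: "t": time; "q": joint angles; "qd": joint speeds; "effort": joint torques, N m; "tool_pos": TCP position; "eef_rot": TCP orientation; "wrist_force": force on the tool from outside, world axes, zero at the start; "torque": the same for the moment, N m; "finger_gap": finger opening in m.
Only numpy, scipy, OpenCV 4.12 (cv2) and the standard library are available. Lean on these libraries where they do the work, as an engineer would, in place of code of your own. Each camera call takes 0.05 s, during which the arm holds its last target.

## Task

The thin ceramic spacer plate lies sunk flush in the grey storage block: with light fingertip pressure slide it out over the block's open end until enough overhangs to pinch it, then pick it up. Lay it flat and square in the blue jig, pushed gently back until its rear edge is fully home against the dark stop, and let go. The plate is brittle: never press it down with more than about 20 N or push it on the stop with more than about 10 N, do not let it fall on the bench, and leave the pot, tape roll and jar alone.

Things in the scene. Friction and masses are not known exactly. Their poses are not given: they have to be found in the camera images.
- plate_center (a point): centre of the loose cream ceramic plate, 150 long (x) x 50 wide (y) x 3 thick (z) mm, about 85 g. It starts lying flat in the storage block's channel, its x axis along the channel, its top face 1.5 mm above this point and flush with the block's top. Slips easily on block and jig; rubber-like finger pads hold it better
- block: grey fixed storage block, 180 (x) x 84 (y) x 53 (z) mm; origin at the centre of its underside. Its -x end (nearest the robot) is open: the channel floor is 50 mm up, 55 mm wide, 3 mm deep, from x = -90 mm (open end) to +82 mm (rear wall). The side cheeks, as high as the plate's top, keep fingers off its long edges while it is inside. The plate tips off if 75 mm or more overhangs
- block_mouth (a point): middle of the lower lip of the block's open end: x = -90 mm, 50 mm up in the block's frame; same axes as the block
- jig: blue fixed jig, 130 (x) x 90 (y) mm; origin at the centre of its underside. Flat bed 50 mm up, open at its front x = -65 mm (nearest the robot); two side cheeks 8 mm above the bed, 60 mm apart inside. A dark stop stands across the bed. Plate home: long side along x, y = 0, centre 51.5 mm up and 75 mm in front of the stop's face (x = -56 to -26 mm)
- pot_mid (a point): bystander: white plaster pot, 58 mm wide, 60 mm tall with a 12 mm dowel up to 128 mm; the point is 30 mm above its underside on its axis
- tape_mid (a point): bystander: orange ring of tape, 90 mm wide, 24 mm high, lying flat; point at its centre
- jar_mid (a point): bystander: jar, 56 mm wide, 70 mm tall; point at its middle
- jig_front (a point): middle of the bed's front edge: x = -65 mm, 50 mm up in the jig's frame, same axes. The dark rigid stop, 14 mm above the bed, is clamped by hand: the face that the plate must meet looks to -x, 84 to 114 mm behind this point; exactly where is not measured, so feel for it. With the plate home 36 to 66 mm of it overhangs the front
Things that resemble listed ones, but are neither listed nor needed, are in the scene too. What is shaped like the part that bears plate_center but pink or red is not meant.

How it is judged (in metres and radians):
On the way, in this order (a step that is already met when the one before it is completed fails the run):
1. the plate, still lying flat on the block, overhangs its open end by 30 to 72 mm (x of plate_center in the frame of block_mouth between 0.003 and 0.045 m and z of plate_center in the frame of block_mouth below 0.0035 m and angle between plate_center's own z axis and vertical below 0.04 rad), for 0.2 s.
2. the plate is lifted clear, at least 25 mm above the block's channel floor (z of plate_center in the frame of block_mouth above 0.025 m), for 0.1 s.
At the end, for the whole second after the job is handed in: the plate lies flat on the jig's bed between the cheeks (centre within 8 mm of the middle line, height within 2 mm, tilt under 2 degrees, squared within 0.1 rad), its rear edge within 2 mm of the stop, released and at rest (x of plate_center in the frame of stop between -0.077 and -0.0735 m and y of plate_center in the frame of jig between -0.008 and 0.008 m and z of plate_center in the frame of jig between 0.0495 and 0.0535 m and angle between plate_center's own z axis and vertical below 0.035 rad and angle between the x axis of plate_center and the x axis of jig, either way round below 0.1 rad and linear speed of plate below 0.01 m/s); the robot touches nothing.
It fails at once if the plate is pressed or pushed against the storage block with more than 25 N (contact force between plate and block above 25 N).
It fails at once if the plate is pressed on the jig's bed with more than 25 N, or pushed against its stop with more than 15 N (contact force between plate and jig above 25 N or contact force between plate and stop above 15 N).
It fails at once if the plate falls towards the bench (its centre under 35 mm) (height (world z) of plate_center below 0.035 m).
It fails at once if the pot, tape or jar is moved by more than 15 mm (distance of any of pot_mid, tape_mid, jar_mid from where it was at the start of the episode above 0.015 m).
It also fails if it takes over 72 s, if anything falls off the work surface, if the arm or the gripper's body presses on something with over 40 N, if the wrist force passes 120 N, or if a joint passes its speed limit or range.

## Working session

There is one attempt and no reset: what is moved stays moved. The work goes in short steps, Python scripts to look and compute and a tool call to move; the robot and the scene stay as the last step left them, time stands still between calls to the robot, and variables do not carry over. Pictures are saved under pics/ and viewed, and the job is handed in when it is done.

Besides the shell and the picture viewer there is one more tool, called after ">>>" as name([rows], argument=value, ...), one row to a line, values as JSON. carry_out: Moves the arm, as the interface text tells. Its arguments: {"type":"object","properties":{"increments":{"type":"array","items":{"type":"object","properties":{"fingers":{"type":"number"},"dp":{"type":"array","items":{"type":"number"}},"rotation":{"type":"array","items":{"type":"number"}}}}},"grip_force":{"type":"number"}},"required":["increments"]}

```bash
mkdir -p pics; cat > h.py <<'E'
import numpy as np,cv2
from cell import sensors,grab_frame,camera_params,ticket
def cam(name):
    p=camera_params(name);K=np.array(p["intrinsics"])
    if "mount" in p:
        s=sensors.read_state();T=np.eye(4);T[:3,:3]=s["eef_rot"];T[:3,3]=s["tool_pos"]
        M=T@np.array(p["mount"]);return K,M[:3,:3],M[:3,3]
    R=cv2.Rodrigues(np.array(p["rvec"],float))[0];t=np.array(p["tvec"]).ravel()
    return K,R.T,-R.T@t
def ray(c,uv,z):
    K,R,o=c
    d=R@np.linalg.inv(K)@np.array([uv[0],uv[1],1.]);return o+d*(z-o[2])/d[2]
def proj(c,P):
    K,R,o=c
    q=(np.array(P)-o)@R;q=q@K.T;return q[:,:2]/q[:,2:]
def snap(name,f,crop=None,s=1):
    im=grab_frame(name)[:,:,::-1]
    cv2.imwrite('pics/raw_'+f,im)
    if crop:im=im[crop[1]:crop[3],crop[0]:crop[2]]
    im=cv2.resize(im,None,fx=s,fy=s,interpolation=cv2.INTER_CUBIC);cv2.imwrite('pics/'+f,im)
E
python3 - <<'E'
from h import *
print(sensors.read_state())
snap('scene','s0.png',s=1.5);snap('top','t0.png',s=1.5)
for n in('scene','top'):
    c=cam(n);print(c)
E
```

```text
{'t': 0.0, 'q': array([-74.70090313,  21.99262365,   2.51291389,  91.65082716,
        -1.02691856,  66.53203469,  -2.85765386]), 'qd': array([ 0.02214351,  0.02114831, -0.02930757, -0.03012102, -0.0986045 ,
       -0.00956636, -0.01640214]), 'effort': array([-2.77877245e-05, -4.33460712e+01,  1.02429327e+00, -2.49513048e+01,
        1.05471094e-02,  1.14821395e-02, -9.38930043e-06]), 'tool_pos': array([0.23155421, 0.60624167, 0.19966596]), 'eef_rot': array([[ 3.56712782e-01,  9.34213736e-01, -8.28121283e-04],
       [ 9.34210297e-01, -3.56713719e-01, -2.53819770e-03],
       [-2.66662138e-03,  1.31768134e-04, -9.99996436e-01]]), 'wrist_force': array([ 0.38601412, -0.72423798,  0.56009752]), 'torque': array([-0.00868731,  0.00209545,  0.00137757]), 'finger_gap': 0.08539198999036178}
(array([[370.32457431,   0.        , 257.3158227 ],
       [  0.        , 370.32457431, 184.86761572],
       [  0.        ,   0.        ,   1.        ]]), array([[-0.38307274,  0.6958147 , -0.60753368],
       [ 0.92371026,  0.29128048, -0.24882733],
       [ 0.00382499, -0.65650406, -0.75431279]]), array([1.21030457, 0.31102045, 0.97877266]))
(array([[379.89281049,   0.        , 256.38253571],
       [  0.        , 379.89281049, 186.64774936],
       [  0.        ,   0.        ,   1.        ]]), array([[-0.01621502, -0.99496369,  0.09891578],
       [-0.99971897,  0.01784409,  0.01560679],
       [-0.01729326, -0.09863491, -0.99497342]]), array([0.35199844, 0.00527193, 1.38527572]))
```

View pics/s0.png

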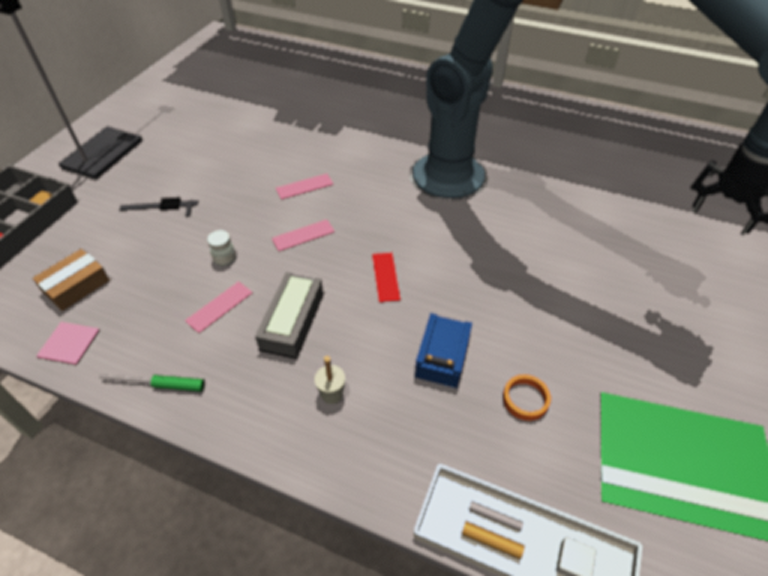

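View pics/t0.png

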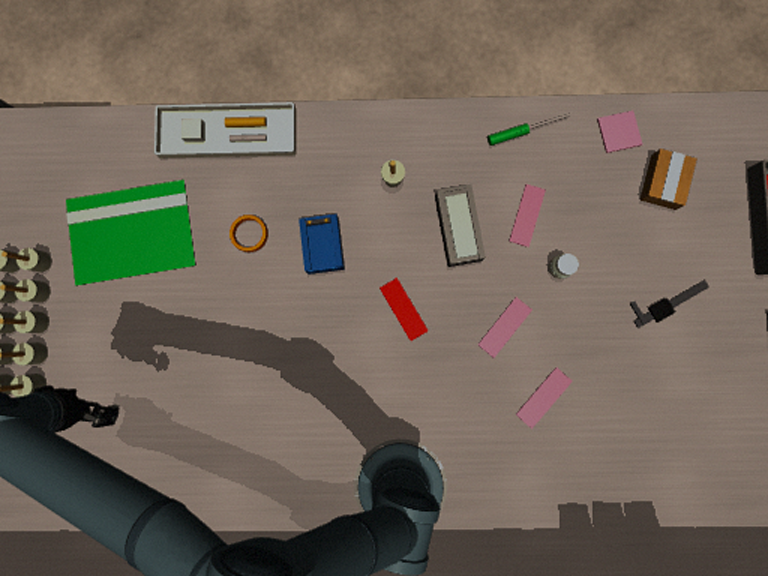

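The top view shows the block at about (460,225) with the cream plate, the jig at (322,243), the pot at (393,172), the tape at (248,233) and the jar at (563,264), in 1.5x pixels. I'll enlarge these areas next.

```bash
python3 - <<'E'
import cv2
im=cv2.imread('pics/raw_t0.png')
a=cv2.resize(im[110:190,275:335],None,fx=7,fy=7,interpolation=cv2.INTER_CUBIC);cv2.imwrite('pics/t0b.png',a)
a=cv2.resize(im[130:190,190:240],None,fx=9,fy=9,interpolation=cv2.INTER_CUBIC);cv2.imwrite('pics/t0j.png',a)
im=cv2.imread('pics/raw_s0.png')
a=cv2.resize(im[170:270,160:330],None,fx=4.5,fy=4.5,interpolation=cv2.INTER_CUBIC);cv2.imwrite('pics/s0b.png',a)
E
```

```text
(no output)
```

View pics/t0b.png

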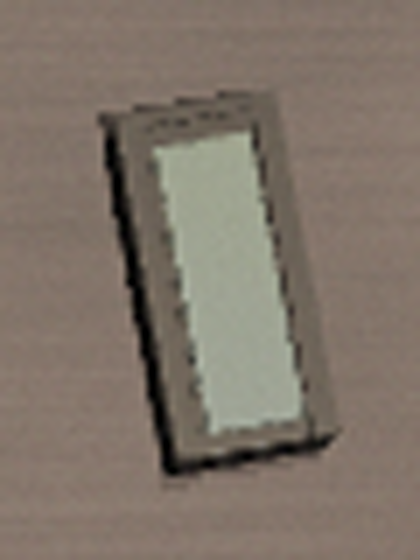

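View pics/t0j.png

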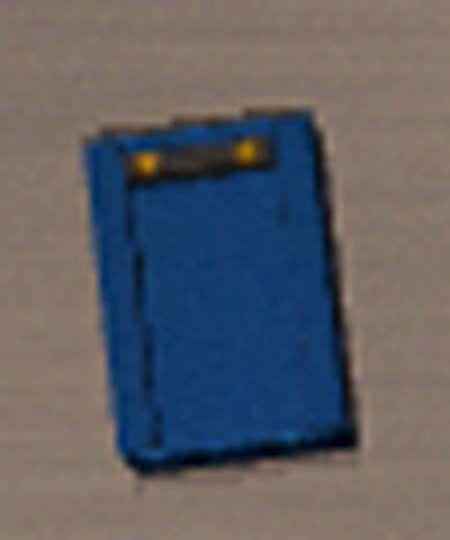

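View pics/s0b.png

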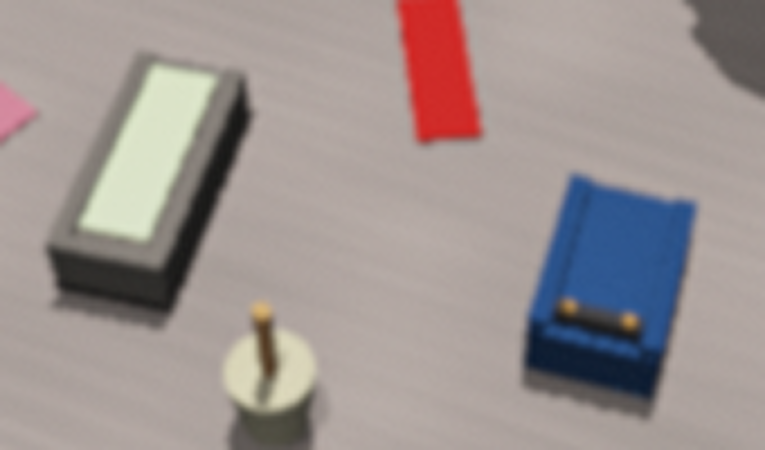

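```bash
cat >> h.py <<'E'
from scipy.optimize import least_squares
def fit(views,x0,z):
    # views: list of (cam, local pts Nx3(z abs), px)
    def res(p):
        R=np.array([[np.cos(p[2]),-np.sin(p[2])],[np.sin(p[2]),np.cos(p[2])]])
        r=[]
        for c,L,px in views:
            L=np.array(L,float);W=np.c_[L[:,:2]@R.T+p[:2],L[:,2]]
            r.append((proj(c,W)-px).ravel())
        return np.concatenate(r)
    s=least_squares(res,x0);return s.x,np.round(s.fun,1)
E
python3 - <<'E'
from h import *
t=cam('top')
def cp(x,y,ox,oy,s): return ox+(x+.5)/s-.5,oy+(y+.5)/s-.5
pl=[cp(*p,275,110,7) for p in [(155,147),(250,132),(300,418),(208,434)]]
print('plate',[ray(t,p,.053).round(4) for p in pl])
L=[(.075,.025,.053),(.075,-.025,.053),(-.075,-.025,.053),(-.075,.025,.053)]
p,r=fit([(t,L,np.array(pl))],[.5,-.1,0.1],0);print(p,np.degrees(p[2]),r)
bl=[cp(*p,275,110,7) for p in [(103,115),(275,92),(338,432),(175,462)]]
Lb=[(.09,.042,.053),(.09,-.042,.053),(-.09,-.042,.053),(-.09,.042,.053)]
p,r=fit([(t,Lb,np.array(bl))],[.5,-.1,0.1],0);print('block',p,np.degrees(p[2]),r)
jg=[cp(*p,190,130,9) for p in [(90,140),(312,112),(352,438),(130,465)]]
Lj=[(.065,.045,.058),(.065,-.045,.058),(-.065,-.045,.058),(-.065,.045,.058)]
p,r=fit([(t,Lj,np.array(jg))],[.5,.1,0.1],0);print('jig',p,np.degrees(p[2]),r)
st=[cp(*p,190,130,9) for p in [(132,183),(275,163)]]
print([ray(t,q,.064) for q in st])
print('pot',ray(t,(393/1.5,157/1.5),.128),'base',ray(t,(393/1.5,172/1.5),.06))
print('tape',ray(t,(248/1.5,233/1.5),.012),'jar',ray(t,(568/1.5,263/1.5),.07))
E
```

```text
plate [array([ 0.683 , -0.1211,  0.053 ]), array([ 0.6898, -0.1697,  0.053 ]), array([ 0.5422, -0.1904,  0.053 ]), array([ 0.5349, -0.1438,  0.053 ])]
[ 0.61249392 -0.15623708  0.14600766] 8.365622817118371 [-0.1 -0.   0.1 -0.1  0.4  0.1 -0.4  0.1]
block [ 0.61658213 -0.1535369   0.15798894] 9.052099682875129 [ 0.8  0.4 -0.6 -0.4 -0.   0.1 -0.2 -0. ]
jig [0.57593573 0.17438844 0.11239252] 6.439617269864033 [-0.1  0.2  0.3  0.   0.2 -0.2 -0.4  0.1]
[array([0.6173355 , 0.20841753, 0.064     ]), array([0.62420603, 0.15205673, 0.064     ])]
pot [0.75655705 0.00136461 0.128     ] base [0.74176021 0.00180169 0.06      ]
tape [0.61027103 0.35986098 0.012     ] jar [ 0.51460059 -0.39912609  0.07      ]
```

>>> carry_out([
  {"fingers": 1, "dp": [2, -4.8, 0.3], "rotation": [0, 0, 1.86]},
  {"fingers": 1, "dp": [2, -4.8, 0.3], "rotation": [0, 0, 1.86]},
  {"fingers": 1, "dp": [2, -4.8, 0.3], "rotation": [0, 0, 1.86]},
  {"fingers": 1, "dp": [2, -4.8, 0.3], "rotation": [0, 0, 1.86]},
  {"fingers": 1, "dp": [2, -4.8, 0.3], "rotation": [0, 0, 1.86]},
  {"fingers": 1, "dp": [2, -4.8, 0.3], "rotation": [0, 0, 1.86]},
  {"fingers": 1, "dp": [2, -4.8, 0.3], "rotation": [0, 0, 1.86]},
  {"fingers": 1, "dp": [2, -4.8, 0.3], "rotation": [0, 0, 1.86]},
])

```text
t: 1.1
tool_pos: [0.392, 0.2213, 0.2248]
eef_rot: [[0.104, 0.995, -0.0], [0.995, -0.104, -0.0], [-0.0, -0.0, -1.0]]
wrist_force: [0.5, 1.4, 0.0]
finger_gap: -0.0001
```

>>> carry_out([
  {"fingers": 1, "dp": [2, -4.8, 0.3], "rotation": [0, 0, 1.86]},
  {"fingers": 1, "dp": [2, -4.8, 0.3], "rotation": [0, 0, 1.86]},
  {"fingers": 1, "dp": [2, -4.8, 0.3], "rotation": [0, 0, 1.86]},
  {"fingers": 1, "dp": [2, -4.8, 0.3], "rotation": [0, 0, 1.86]},
  {"fingers": 1, "dp": [2, -4.8, 0.3], "rotation": [0, 0, 1.86]},
  {"fingers": 1, "dp": [2, -4.8, 0.3], "rotation": [0, 0, 1.86]},
  {"fingers": 1, "dp": [2, -4.8, 0.3], "rotation": [0, 0, 1.86]},
  {"fingers": 1, "dp": [2, -4.8, 0.3], "rotation": [0, 0, 1.86]},
])

```text
t: 2.1
tool_pos: [0.5521, -0.1619, 0.2488]
eef_rot: [[-0.156, 0.988, -0.001], [0.988, 0.156, 0.0], [0.001, -0.0, -1.0]]
wrist_force: [0.3, 0.9, 0.4]
finger_gap: -0.0
```

```bash
python3 - <<'E'
from h import *
s=sensors.read_state();print(s['t'],s['tool_pos'],s['eef_rot'],s['wrist_force'],s['q'])
c=cam('wrist');print(c)
snap('wrist','w1.png',s=1.5)
E
```

```text
2.1 [ 0.55206218 -0.16186125  0.24876057] [[-1.55754551e-01  9.87795656e-01 -5.11594097e-04]
 [ 9.87795645e-01  1.55754787e-01  4.59161707e-04]
 [ 5.33241169e-04 -4.33833895e-04 -9.99999764e-01]] [0.32557692 0.92937681 0.3971255 ] [-22.80794681  13.64519174  41.05517024 100.52192542  -9.54488259
  69.40503323 119.78764213]
(array([[291.76786653,   0.        , 257.4725732 ],
       [  0.        , 291.76786653, 191.99466178],
       [  0.        ,   0.        ,   1.        ]]), array([[-1.56934444e-01,  9.41634761e-01,  2.97817993e-01],
       [ 9.87608953e-01,  1.49516655e-01,  4.76793989e-02],
       [ 3.67829370e-04,  3.01610256e-01, -9.53431234e-01]]), array([ 0.47569444, -0.17295449,  0.42171094]))
```

View pics/w1.png

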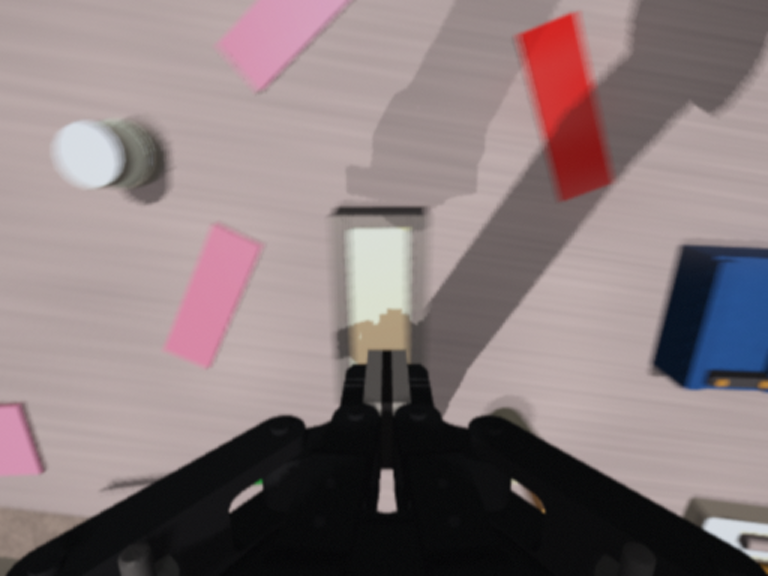

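The wrist picture shows the block's front end at about (337–428, 214) and the plate's front edge at (346–411, 228), in 1.5x pixels. The jar and pot are clear of both.

```bash
python3 - <<'E'
from h import *
c=cam('wrist')
im=cv2.imread('pics/raw_w1.png')
cv2.imwrite('pics/w1c.png',cv2.resize(im[130:250,210:300],None,fx=6.5,fy=6.5,interpolation=cv2.INTER_CUBIC)[:600])
for p in [(337,214),(428,214),(346,228),(411,228),(347,320)]: print(p,ray(c,(np.array(p)+.5)/1.5-.5,.053).round(4))
E
```

```text
(337, 214) [ 0.5347 -0.2169  0.053 ]
(428, 214) [ 0.5232 -0.1413  0.053 ]
(346, 228) [ 0.5453 -0.208   0.053 ]
(411, 228) [ 0.537  -0.1534  0.053 ]
(347, 320) [ 0.6286 -0.1969  0.053 ]
```

View pics/w1c.png

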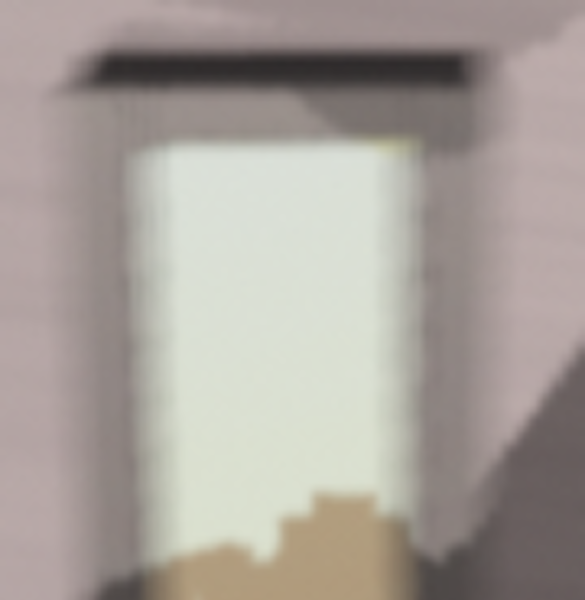

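```bash
python3 - <<'E'
from h import *
s=sensors.read_state();print(s['t'],s['tool_pos'],s['qd'])
c=cam('wrist')
snap('wrist','w2.png',crop=(210,130,310,220),s=6.5)
np.save('cw2.npy',np.array([c[1].tolist(),[c[2].tolist()]*3]))
def cp(x,y): return 210+(x+.5)/6.5-.5,130+(y+.5)/6.5-.5
E
```

```text
2.15 [ 0.55331185 -0.17129789  0.2496597 ] [ -1.85625371  -4.18800937   0.16801163   3.17900438   4.41765511
   1.69025012 -12.91207592]
```

View pics/w2.png

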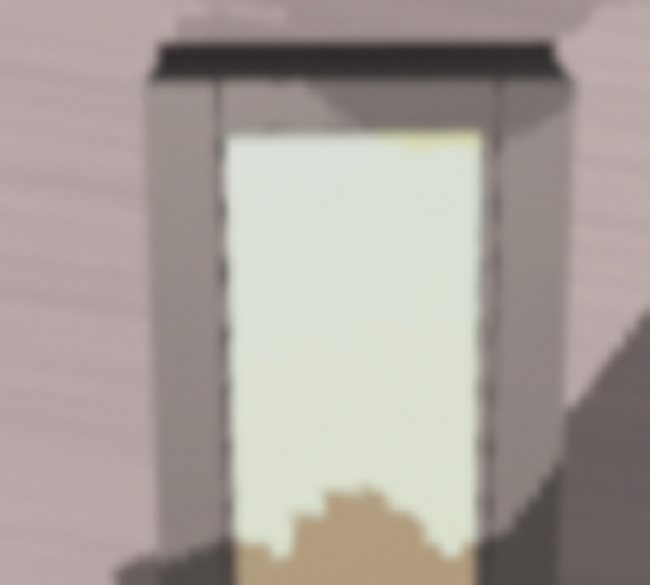

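```bash
python3 - <<'E'
from h import *
K=np.array(camera_params('wrist')['intrinsics']);a=np.load('cw2.npy');c=(K,a[0],a[1][0])
def cp(x,y): return np.array([210+(x+.5)/6.5-.5,130+(y+.5)/6.5-.5])
W=[ray(c,cp(*p),.053).round(4) for p in [(146,78),(574,78),(225,133),(482,133)]]
print(W)
fb=(W[0]+W[1])/2;fp=(W[2]+W[3])/2;print(fb,fp)
for a_,b_ in((0,1),(2,3)):
  d=W[b_]-W[a_];print(np.linalg.norm(d),np.degrees(np.arctan2(-d[0],d[1])))
for a_,b_ in [((146,78),(160,545)),((574,78),(556,545)),((225,133),(235,545)),((482,133),(477,545))]:
  d=ray(c,cp(*b_),.053)-ray(c,cp(*a_),.053);print(np.degrees(np.arctan2(d[1],d[0])))
s=sensors.read_state();print(s['tool_pos'])
E
```

```text
[array([ 0.5321, -0.2076,  0.053 ]), array([ 0.5196, -0.1257,  0.053 ]), array([ 0.5404, -0.191 ,  0.053 ]), array([ 0.5328, -0.1414,  0.053 ])]
[ 0.52585 -0.16665  0.053  ] [ 0.5366 -0.1662  0.053 ]
0.08284841579656187 8.677809066234225
0.05017888001938664 8.711437551950299
8.772754276897087
8.753288521470008
9.1568511958825
9.435668156962748
[ 0.55183922 -0.16869528  0.24937656]
```

>>> carry_out([
  {"fingers": 1, "dp": [3, 0.6, -4], "rotation": [0, 0, 0]},
  {"fingers": 1, "dp": [3, 0.6, -4], "rotation": [0, 0, 0]},
  {"fingers": 1, "dp": [2.85, 0.6, -4], "rotation": [0, 0, 0]},
  {"fingers": 1, "dp": [0, 0, -4], "rotation": [0, 0, 0]},
  {"fingers": 1, "dp": [0, 0, -2.2], "rotation": [0, 0, 0]},
  {"fingers": 1, "dp": [0, 0, 0], "rotation": [0, 0, 0]},
  {"fingers": 1, "dp": [0, 0, 0], "rotation": [0, 0, 0]},
])

```text
t: 3.08
tool_pos: [0.6414, -0.1434, 0.0689]
eef_rot: [[-0.153, 0.988, 0.003], [0.988, 0.153, -0.0], [-0.001, 0.003, -1.0]]
wrist_force: [0.5, 0.8, -0.0]
finger_gap: 0.0001
```

>>> carry_out([
  {"fingers": 1, "dp": [0, 0, -0.4], "rotation": [0, 0, 0]},
  {"fingers": 1, "dp": [0, 0, 0], "rotation": [0, 0, 0]},
  {"fingers": 1, "dp": [0, 0, 0], "rotation": [0, 0, 0]},
])

```text
t: 3.45
tool_pos: [0.6407, -0.1428, 0.0637]
eef_rot: [[-0.154, 0.988, 0.001], [0.988, 0.154, 0.0], [-0.0, 0.001, -1.0]]
wrist_force: [0.6, 0.1, 0.1]
finger_gap: -0.0001
```

>>> carry_out([
  {"fingers": 1, "dp": [0, -0.75, -0.3], "rotation": [0, 0, 0]},
  {"fingers": 1, "dp": [0, 0, -0.3], "rotation": [0, 0, 0]},
  {"fingers": 1, "dp": [0, 0, -0.2], "rotation": [0, 0, 0]},
  {"fingers": 1, "dp": [0, 0, 0], "rotation": [0, 0, 0]},
])

```text
t: 3.95
tool_pos: [0.6401, -0.15, 0.0546]
eef_rot: [[-0.154, 0.988, -0.001], [0.988, 0.154, 0.0], [0.0, -0.001, -1.0]]
wrist_force: [0.2, 0.8, -0.1]
finger_gap: 0.0001
```

Next I descend in small steps to feel for contact.

>>> carry_out([
  {"fingers": 1, "dp": [0, 0, -0.05], "rotation": [0, 0, 0]},
  {"fingers": 1, "dp": [0, 0, -0.05], "rotation": [0, 0, 0]},
  {"fingers": 1, "dp": [0, 0, -0.05], "rotation": [0, 0, 0]},
])

```text
t: 4.32
tool_pos: [0.6405, -0.1502, 0.0536]
eef_rot: [[-0.154, 0.988, 0.0], [0.988, 0.154, -0.0], [-0.0, 0.0, -1.0]]
wrist_force: [0.7, -0.1, -0.0]
finger_gap: 0.0
```

>>> carry_out([
  {"fingers": 1, "dp": [0, 0, -0.05], "rotation": [0, 0, 0]},
  {"fingers": 1, "dp": [0, 0, 0], "rotation": [0, 0, 0]},
])

```text
t: 4.58
tool_pos: [0.6403, -0.1502, 0.053]
eef_rot: [[-0.154, 0.988, -0.0], [0.988, 0.154, 0.0], [0.0, -0.0, -1.0]]
wrist_force: [0.3, 0.7, 0.2]
finger_gap: 0.0
```

>>> carry_out([
  {"fingers": 1, "dp": [0, 0, -0.05], "rotation": [0, 0, 0]},
  {"fingers": 1, "dp": [0, 0, 0], "rotation": [0, 0, 0]},
])

```text
t: 4.82
tool_pos: [0.6403, -0.1502, 0.0525]
eef_rot: [[-0.154, 0.988, -0.0], [0.988, 0.154, 0.0], [0.0, -0.0, -1.0]]
wrist_force: [0.4, 0.1, 0.2]
finger_gap: -0.0001
```

>>> carry_out([
  {"fingers": 1, "dp": [0, 0, -0.05], "rotation": [0, 0, 0]},
  {"fingers": 1, "dp": [0, 0, 0], "rotation": [0, 0, 0]},
])

```text
t: 5.08
tool_pos: [0.6403, -0.1502, 0.052]
eef_rot: [[-0.154, 0.988, -0.0], [0.988, 0.154, 0.0], [0.0, -0.0, -1.0]]
wrist_force: [-0.1, -0.1, -0.5]
finger_gap: 0.0001
```

>>> carry_out([
  {"fingers": 1, "dp": [0, 0, -0.05], "rotation": [0, 0, 0]},
  {"fingers": 1, "dp": [0, 0, 0], "rotation": [0, 0, 0]},
])

```text
t: 5.32
tool_pos: [0.6403, -0.1503, 0.0515]
eef_rot: [[-0.154, 0.988, -0.0], [0.988, 0.154, 0.0], [0.0, -0.0, -1.0]]
wrist_force: [-0.2, 0.4, 0.2]
finger_gap: -0.0003
```

>>> carry_out([
  {"fingers": 1, "dp": [0, 0, -0.05], "rotation": [0, 0, 0]},
  {"fingers": 1, "dp": [0, 0, 0], "rotation": [0, 0, 0]},
])

```text
t: 5.58
tool_pos: [0.6403, -0.1502, 0.051]
eef_rot: [[-0.154, 0.988, -0.0], [0.988, 0.154, 0.0], [0.0, -0.0, -1.0]]
wrist_force: [0.0, -0.8, -0.5]
finger_gap: 0.0001
```

```bash
python3 - <<'E'
from h import *
snap('scene','s1.png',crop=(150,150,290,260),s=5.5)
E
```

```text
(no output)
```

View pics/s1.png

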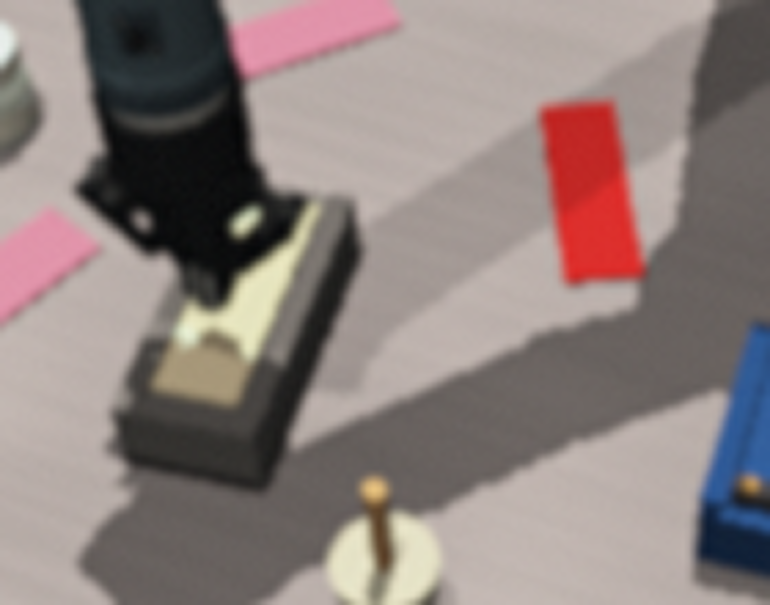

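>>> carry_out([
  {"fingers": 1, "dp": [0, 0, -0.05], "rotation": [0, 0, 0]},
  {"fingers": 1, "dp": [0, 0, 0], "rotation": [0, 0, 0]},
])

```text
t: 5.88
tool_pos: [0.6403, -0.1502, 0.0505]
eef_rot: [[-0.154, 0.988, -0.0], [0.988, 0.154, 0.0], [0.0, -0.0, -1.0]]
wrist_force: [-0.4, -0.3, -0.4]
finger_gap: -0.0001
```

>>> carry_out([
  {"fingers": 1, "dp": [0, 0, -0.05], "rotation": [0, 0, 0]},
  {"fingers": 1, "dp": [0, 0, 0], "rotation": [0, 0, 0]},
])

```text
t: 6.12
tool_pos: [0.6403, -0.1502, 0.05]
eef_rot: [[-0.154, 0.988, -0.0], [0.988, 0.154, -0.0], [0.0, -0.0, -1.0]]
wrist_force: [-0.4, -0.4, 0.4]
finger_gap: -0.0001
```

>>> carry_out([
  {"fingers": 1, "dp": [0, 0, -0.05], "rotation": [0, 0, 0]},
  {"fingers": 1, "dp": [0, 0, 0], "rotation": [0, 0, 0]},
])

```text
t: 6.38
tool_pos: [0.6403, -0.1502, 0.0495]
eef_rot: [[-0.154, 0.988, -0.0], [0.988, 0.154, 0.0], [0.0, -0.0, -1.0]]
wrist_force: [0.5, 0.7, -0.3]
finger_gap: 0.0001
```

```bash
python3 - <<'E'
from h import *
c=cam('wrist');print(proj(c,[sensors.read_state()['tool_pos'],(.6403,-.1502,.053)]))
snap('wrist','w3.png',crop=(190,190,320,290),s=6)
print(proj(cam('scene'),[(.6403,-.1502,.053)]))
E
```

```text
[[255.77850351 225.18677242]
 [255.81974976 227.41110428]]
[[189.84834979 209.40234598]]
```

View pics/w3.png

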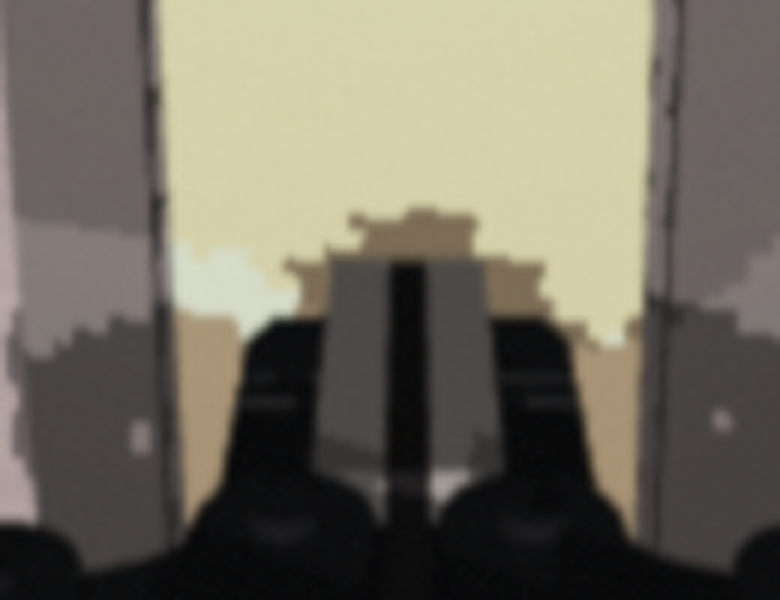

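```bash
python3 - <<'E'
from h import *
s=sensors.read_state();P=s['tool_pos'];R=s['eef_rot'];print(P)
pts=[P,P-R[:,2]*.01,P-R[:,2]*.019,P-R[:,2]*.05,P+R[:,1]*.011,P-R[:,1]*.011]
for n in('scene','wrist'):
    c=cam(n);im=grab_frame(n)[:,:,::-1].copy();uv=proj(c,pts);print(n,uv.round(1))
    x,y=uv[0].astype(int);x0,y0=x-50,y-55
    b=cv2.resize(im[y0:y0+90,x0:x0+100],None,fx=6,fy=6,interpolation=cv2.INTER_CUBIC)
    for i,p in enumerate(uv):
        q=tuple(((p-[x0,y0]+.5)*6).astype(int).tolist());cv2.circle(b,q,3,[(0,0,255),(0,255,0),(255,0,0),(255,0,255),(0,255,255),(255,255,0)][i],-1)
    cv2.imwrite(f'pics/chk_{n}.png',b)
E
```

```text
[ 0.64033281 -0.15026809  0.04954184]
scene [[190.  210.1]
 [189.5 208.1]
 [189.2 206.4]
 [187.8 200.1]
 [188.7 212.8]
 [191.2 207.4]]
wrist [[255.8 225.2]
 [255.7 231.9]
 [255.6 238.6]
 [255.2 267.8]
 [255.8 240.6]
 [255.8 209.2]]
```

View pics/chk_scene.png

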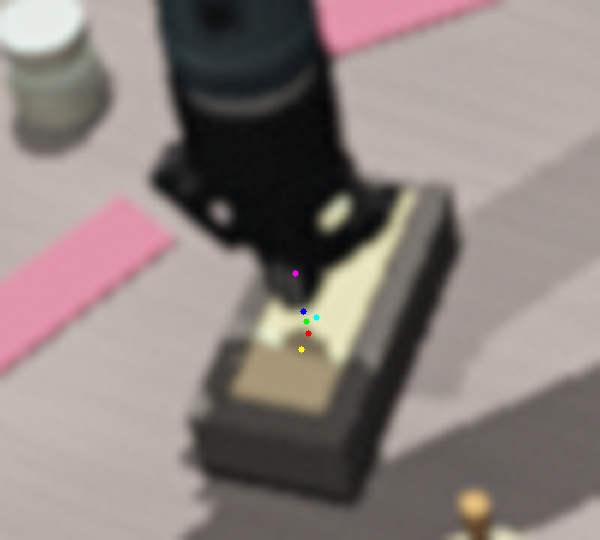

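View pics/chk_wrist.png

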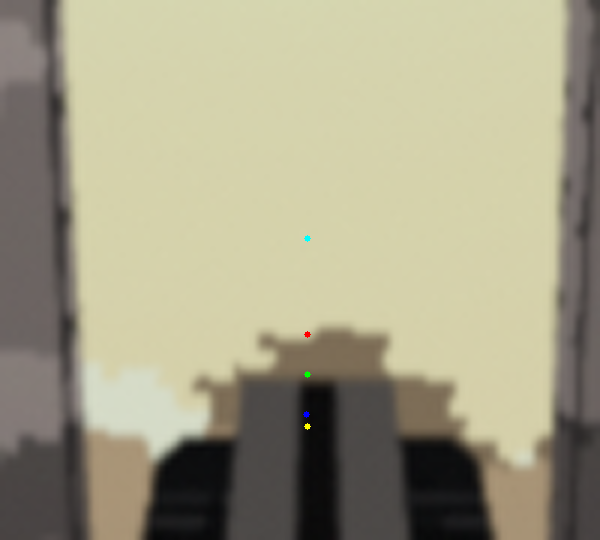

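>>> carry_out([
  {"fingers": 1, "dp": [0, 0, -0.05], "rotation": [0, 0, 0]},
  {"fingers": 1, "dp": [0, 0, -0.05], "rotation": [0, 0, 0]},
])

```text
t: 6.78
tool_pos: [0.6404, -0.1503, 0.0485]
eef_rot: [[-0.154, 0.988, -0.0], [0.988, 0.154, -0.0], [-0.0, -0.0, -1.0]]
wrist_force: [0.6, 0.4, 0.1]
finger_gap: 0.0002
```

>>> carry_out([
  {"fingers": 1, "dp": [0, 0, -0.05], "rotation": [0, 0, 0]},
  {"fingers": 1, "dp": [0, 0, -0.05], "rotation": [0, 0, 0]},
])

```text
t: 7.02
tool_pos: [0.6404, -0.1503, 0.0475]
eef_rot: [[-0.154, 0.988, -0.0], [0.988, 0.154, -0.0], [0.0, -0.0, -1.0]]
wrist_force: [0.5, 0.7, 0.0]
finger_gap: -0.0002
```

>>> carry_out([
  {"fingers": 1, "dp": [0, 0, -0.05], "rotation": [0, 0, 0]},
  {"fingers": 1, "dp": [0, 0, -0.05], "rotation": [0, 0, 0]},
])

```text
t: 7.28
tool_pos: [0.6404, -0.1503, 0.0466]
eef_rot: [[-0.154, 0.988, 0.0], [0.988, 0.154, -0.0], [-0.0, 0.0, -1.0]]
wrist_force: [-0.4, -0.3, 0.6]
finger_gap: 0.0003
```

>>> carry_out([
  {"fingers": 1, "dp": [0, 0, -0.05], "rotation": [0, 0, 0]},
  {"fingers": 1, "dp": [0, 0, -0.05], "rotation": [0, 0, 0]},
])

```text
t: 7.52
tool_pos: [0.6404, -0.1503, 0.0455]
eef_rot: [[-0.154, 0.988, -0.0], [0.988, 0.154, -0.0], [-0.0, -0.0, -1.0]]
wrist_force: [-0.6, -0.1, 0.3]
finger_gap: -0.0003
```

```bash
python3 - <<'E'
from h import *
snap('wrist','w4.png',crop=(205,170,305,260),s=6)
snap('scene','s4.png',crop=(140,155,240,245),s=6)
a=cv2.imread('pics/w4.png');b=cv2.imread('pics/s4.png')
cv2.imwrite('pics/c4.png',cv2.resize(np.hstack([a[100:],b[:440]]),None,fx=.66,fy=.66))
E
```

```text
(no output)
```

View pics/c4.png

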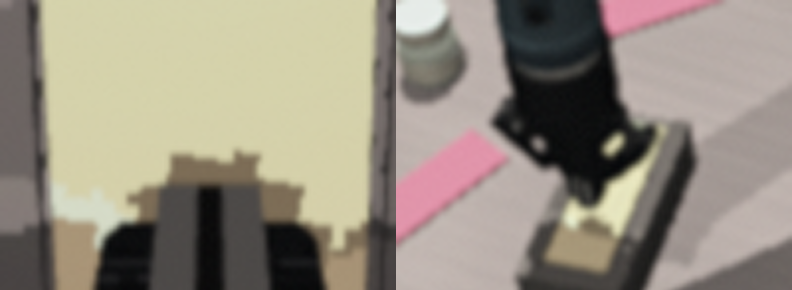

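>>> carry_out([
  {"fingers": 1, "dp": [0, 0, -0.1], "rotation": [0, 0, 0]},
  {"fingers": 1, "dp": [0, 0, -0.1], "rotation": [0, 0, 0]},
])

```text
t: 7.88
tool_pos: [0.6404, -0.1503, 0.0435]
eef_rot: [[-0.154, 0.988, -0.0], [0.988, 0.154, -0.0], [-0.0, -0.0, -1.0]]
wrist_force: [0.6, -0.1, -1.1]
finger_gap: 0.0003
```

>>> carry_out([
  {"fingers": 1, "dp": [0, 0, -0.1], "rotation": [0, 0, 0]},
  {"fingers": 1, "dp": [0, 0, -0.1], "rotation": [0, 0, 0]},
])

```text
t: 8.12
tool_pos: [0.6403, -0.1502, 0.0415]
eef_rot: [[-0.154, 0.988, -0.0], [0.988, 0.154, 0.0], [0.0, -0.0, -1.0]]
wrist_force: [-0.5, 0.0, -0.4]
finger_gap: -0.0003
```

>>> carry_out([
  {"fingers": 1, "dp": [0, 0, -0.05], "rotation": [0, 0, 0]},
  {"fingers": 1, "dp": [0, 0, -0.05], "rotation": [0, 0, 0]},
])

```text
t: 8.38
tool_pos: [0.6404, -0.1503, 0.0405]
eef_rot: [[-0.154, 0.988, -0.0], [0.988, 0.154, 0.0], [0.0, -0.0, -1.0]]
wrist_force: [-0.5, 0.2, -0.3]
finger_gap: 0.0
```

>>> carry_out([
  {"fingers": 1, "dp": [0, 0, -0.05], "rotation": [0, 0, 0]},
  {"fingers": 1, "dp": [0, 0, -0.05], "rotation": [0, 0, 0]},
])

```text
t: 8.62
tool_pos: [0.6404, -0.1503, 0.0396]
eef_rot: [[-0.154, 0.988, 0.0], [0.988, 0.154, -0.0], [-0.0, 0.0, -1.0]]
wrist_force: [-1.0, 0.7, -0.8]
finger_gap: -0.0
```

```bash
python3 - <<'E'
from h import *
snap('wrist','w5.png',crop=(205,170,305,260),s=6)
snap('scene','s5.png',crop=(140,155,240,245),s=6)
a=cv2.imread('pics/w5.png');b=cv2.imread('pics/s5.png')
cv2.imwrite('pics/c5.png',cv2.resize(np.hstack([a[100:],b[:440]]),None,fx=.66,fy=.66))
E
```

```text
(no output)
```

View pics/c5.png

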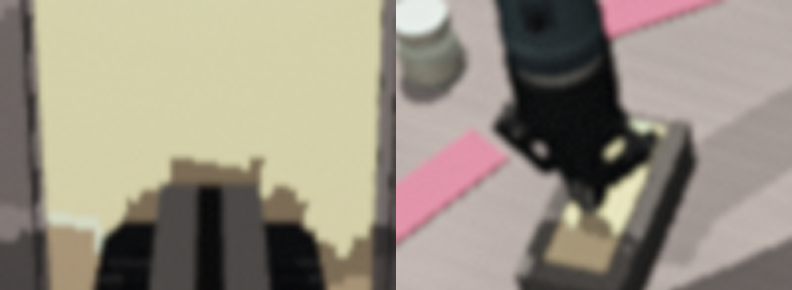

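>>> carry_out([
  {"fingers": 1, "dp": [0, 0, -0.1], "rotation": [0, 0, 0]},
  {"fingers": 1, "dp": [0, 0, -0.05], "rotation": [0, 0, 0]},
])

```text
t: 8.98
tool_pos: [0.6403, -0.1503, 0.038]
eef_rot: [[-0.154, 0.988, -0.0], [0.988, 0.154, 0.0], [0.0, -0.0, -1.0]]
wrist_force: [0.8, -0.2, -0.1]
finger_gap: 0.0001
```

>>> carry_out([
  {"fingers": 1, "dp": [0, 0, -0.1], "rotation": [0, 0, 0]},
  {"fingers": 1, "dp": [0, 0, -0.05], "rotation": [0, 0, 0]},
])

```text
t: 9.22
tool_pos: [0.6403, -0.1502, 0.0365]
eef_rot: [[-0.154, 0.988, -0.0], [0.988, 0.154, 0.0], [0.0, -0.0, -1.0]]
wrist_force: [0.1, -0.5, 0.7]
finger_gap: 0.0001
```

>>> carry_out([
  {"fingers": 1, "dp": [0, 0, -0.05], "rotation": [0, 0, 0]},
  {"fingers": 1, "dp": [0, 0, -0.05], "rotation": [0, 0, 0]},
])

```text
t: 9.48
tool_pos: [0.6404, -0.1503, 0.0356]
eef_rot: [[-0.154, 0.988, 0.0], [0.988, 0.154, -0.0], [-0.0, 0.0, -1.0]]
wrist_force: [0.3, 0.4, 0.4]
finger_gap: -0.0001
```

>>> carry_out([
  {"fingers": 1, "dp": [0, 0, -0.05], "rotation": [0, 0, 0]},
  {"fingers": 1, "dp": [0, 0, -0.05], "rotation": [0, 0, 0]},
])

```text
t: 9.72
tool_pos: [0.6404, -0.1503, 0.0345]
eef_rot: [[-0.154, 0.988, -0.0], [0.988, 0.154, -0.0], [-0.0, -0.0, -1.0]]
wrist_force: [-0.3, 0.4, -0.1]
finger_gap: -0.0002
```

```bash
python3 - <<'E'
from h import *
c=cam('wrist');s=sensors.read_state();P=s['tool_pos']
u=np.array([.9884,.1521])
for z in (.045,.053,.06,.066):
    q=ray(c,(255.8,233.4),z);print(z,(q-P)[:2]@u)
snap('scene','s6.png',crop=(165,180,215,220),s=14)
c=cam('scene');print([(z,((proj(c,[(P[0],P[1],z)])[0]-[165,180]+.5)*14).round(0)) for z in (.035,.045,.053,.06,.07)])
E
```

```text
0.045 0.0007938701443460785
0.053 -0.0030488395297617135
0.06 -0.0064112104946060355
0.066 -0.009293242750186876
[(0.035, array([365., 467.])), (0.045, array([359., 440.])), (0.053, array([354., 419.])), (0.06, array([350., 400.])), (0.07, array([344., 372.]))]
```

View pics/s6.png

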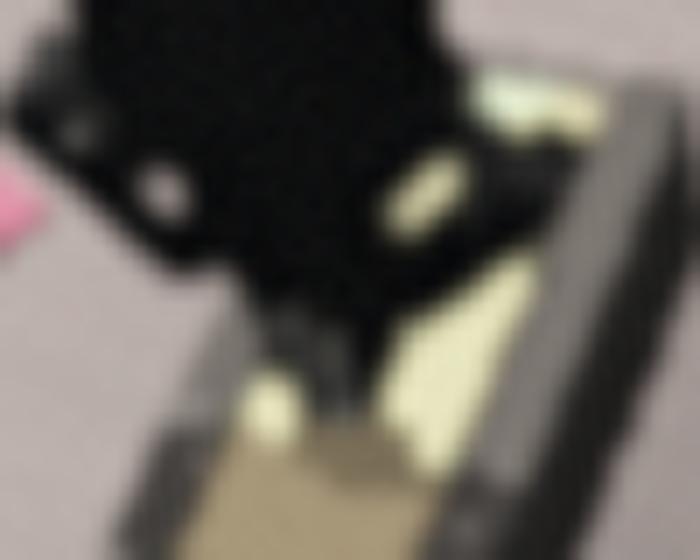

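>>> carry_out([
  {"fingers": 1, "dp": [0, 0, -0.05], "rotation": [0, 0, 0]},
  {"fingers": 1, "dp": [0, 0, 0], "rotation": [0, 0, 0]},
])

```text
t: 10.02
tool_pos: [0.6403, -0.1502, 0.034]
eef_rot: [[-0.154, 0.988, -0.0], [0.988, 0.154, -0.0], [0.0, -0.0, -1.0]]
wrist_force: [0.3, -0.0, 0.0]
finger_gap: -0.0002
```

>>> carry_out([
  {"fingers": 1, "dp": [0, 0, -0.05], "rotation": [0, 0, 0]},
  {"fingers": 1, "dp": [0, 0, 0], "rotation": [0, 0, 0]},
])

```text
t: 10.28
tool_pos: [0.6403, -0.1502, 0.0335]
eef_rot: [[-0.154, 0.988, -0.0], [0.988, 0.154, 0.0], [0.0, -0.0, -1.0]]
wrist_force: [-0.1, -0.0, -0.0]
finger_gap: -0.0002
```

>>> carry_out([
  {"fingers": 1, "dp": [0, 0, -0.05], "rotation": [0, 0, 0]},
  {"fingers": 1, "dp": [0, 0, -0.05], "rotation": [0, 0, 0]},
])

```text
t: 10.52
tool_pos: [0.6404, -0.1503, 0.0326]
eef_rot: [[-0.154, 0.988, 0.0], [0.988, 0.154, -0.0], [-0.0, 0.0, -1.0]]
wrist_force: [0.3, 0.6, -0.2]
finger_gap: 0.0003
```

>>> carry_out([
  {"fingers": 1, "dp": [0, 0, -0.05], "rotation": [0, 0, 0]},
  {"fingers": 1, "dp": [0, 0, -0.05], "rotation": [0, 0, 0]},
])

```text
t: 10.78
tool_pos: [0.6404, -0.1503, 0.0315]
eef_rot: [[-0.154, 0.988, -0.0], [0.988, 0.154, -0.0], [-0.0, -0.0, -1.0]]
wrist_force: [1.4, -0.2, -0.1]
finger_gap: 0.0001
```

>>> carry_out([
  {"fingers": 1, "dp": [0, 0, -0.05], "rotation": [0, 0, 0]},
  {"fingers": 1, "dp": [0, 0, -0.05], "rotation": [0, 0, 0]},
])

```text
t: 11.02
tool_pos: [0.6404, -0.1503, 0.0305]
eef_rot: [[-0.154, 0.988, 0.0], [0.988, 0.154, -0.0], [-0.0, -0.0, -1.0]]
wrist_force: [0.2, 0.0, -0.2]
finger_gap: 0.0001
```

>>> carry_out([
  {"fingers": 1, "dp": [0, 0, -0.05], "rotation": [0, 0, 0]},
  {"fingers": 1, "dp": [0, 0, -0.05], "rotation": [0, 0, 0]},
])

```text
t: 11.28
tool_pos: [0.6404, -0.1503, 0.0295]
eef_rot: [[-0.154, 0.988, 0.0], [0.988, 0.154, -0.0], [-0.0, -0.0, -1.0]]
wrist_force: [0.7, -0.0, 0.1]
finger_gap: 0.0001
```

```bash
python3 - <<'E'
from h import *
snap('wrist','w7.png',crop=(205,190,305,280),s=6)
E
```

```text
(no output)
```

View pics/w7.png

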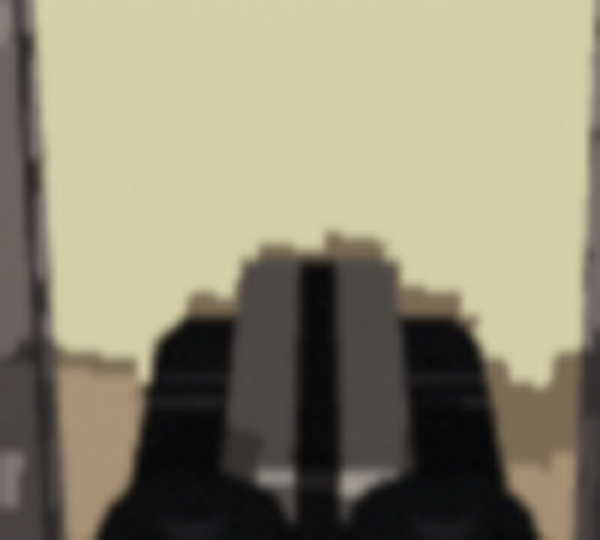

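>>> carry_out([
  {"fingers": 1, "dp": [0, 0, -0.1], "rotation": [0, 0, 0]},
  {"fingers": 1, "dp": [0, 0, -0.1], "rotation": [0, 0, 0]},
])

```text
t: 11.58
tool_pos: [0.6404, -0.1503, 0.0275]
eef_rot: [[-0.154, 0.988, -0.0], [0.988, 0.154, -0.0], [-0.0, -0.0, -1.0]]
wrist_force: [0.2, 0.7, 0.2]
finger_gap: -0.0002
```

>>> carry_out([
  {"fingers": 1, "dp": [0, 0, -0.1], "rotation": [0, 0, 0]},
  {"fingers": 1, "dp": [0, 0, -0.1], "rotation": [0, 0, 0]},
])

```text
t: 11.82
tool_pos: [0.6404, -0.1503, 0.0255]
eef_rot: [[-0.154, 0.988, -0.0], [0.988, 0.154, -0.0], [-0.0, -0.0, -1.0]]
wrist_force: [-0.3, -0.4, 0.0]
finger_gap: 0.0002
```

>>> carry_out([
  {"fingers": 1, "dp": [0, 0, -0.1], "rotation": [0, 0, 0]},
  {"fingers": 1, "dp": [0, 0, -0.05], "rotation": [0, 0, 0]},
])

```text
t: 12.08
tool_pos: [0.6403, -0.1502, 0.024]
eef_rot: [[-0.154, 0.988, -0.0], [0.988, 0.154, -0.0], [0.0, -0.0, -1.0]]
wrist_force: [0.4, -0.8, 0.2]
finger_gap: -0.0002
```

```bash
python3 - <<'E'
from h import *
snap('wrist','w8.png',crop=(205,190,305,280),s=6)
E
```

```text
(no output)
```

View pics/w8.png

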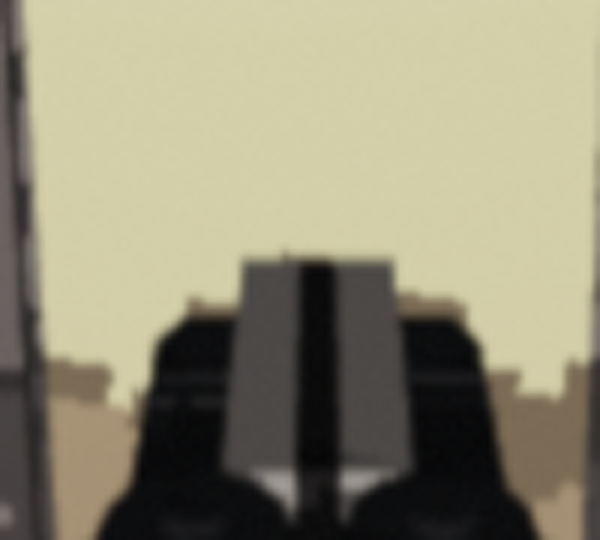

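>>> carry_out([
  {"fingers": 1, "dp": [0, 0, -0.05], "rotation": [0, 0, 0]},
  {"fingers": 1, "dp": [0, 0, 0], "rotation": [0, 0, 0]},
])

```text
t: 12.38
tool_pos: [0.6404, -0.1502, 0.0235]
eef_rot: [[-0.154, 0.988, -0.0], [0.988, 0.154, -0.0], [0.0, -0.0, -1.0]]
wrist_force: [0.1, -0.4, 0.6]
finger_gap: 0.0002
```

>>> carry_out([
  {"fingers": 1, "dp": [0, 0, -0.05], "rotation": [0, 0, 0]},
])

```text
t: 12.5
tool_pos: [0.6404, -0.1503, 0.0231]
eef_rot: [[-0.154, 0.988, 0.0], [0.988, 0.154, -0.0], [-0.0, 0.0, -1.0]]
wrist_force: [0.6, 0.2, -0.2]
finger_gap: -0.0002
```

>>> carry_out([
  {"fingers": 1, "dp": [0, 0, -0.05], "rotation": [0, 0, 0]},
])

```text
t: 12.62
tool_pos: [0.6405, -0.1503, 0.0231]
eef_rot: [[-0.154, 0.988, 0.0], [0.988, 0.154, 0.0], [0.0, 0.0, -1.0]]
wrist_force: [-1.3, 1.1, 4.6]
finger_gap: -0.0003
```

>>> carry_out([
  {"fingers": 1, "dp": [0, 0, 0], "rotation": [0, 0, 0]},
  {"fingers": 1, "dp": [0, 0, 0], "rotation": [0, 0, 0]},
])

```text
t: 12.88
tool_pos: [0.6405, -0.1503, 0.0231]
eef_rot: [[-0.154, 0.988, 0.0], [0.988, 0.154, 0.0], [0.0, 0.0, -1.0]]
wrist_force: [-1.7, 1.0, 3.8]
finger_gap: 0.0002
```

>>> carry_out([
  {"fingers": 1, "dp": [0, 0, -0.04], "rotation": [0, 0, 0]},
  {"fingers": 1, "dp": [-0.1, -0.015, 0], "rotation": [0, 0, 0]},
  {"fingers": 1, "dp": [-0.2, -0.03, 0], "rotation": [0, 0, 0]},
  {"fingers": 1, "dp": [-0.2, -0.03, 0], "rotation": [0, 0, 0]},
])

```text
t: 13.38
tool_pos: [0.637, -0.1512, 0.023]
eef_rot: [[-0.154, 0.988, 0.003], [0.988, 0.154, -0.001], [-0.001, 0.003, -1.0]]
wrist_force: [1.5, -0.1, 4.9]
finger_gap: 0.0
```

```bash
python3 - <<'E'
from h import *
c=cam('wrist');s=sensors.read_state();print(s['tool_pos'])
snap('wrist','w9.png',s=1.5)
E
```

```text
[ 0.63700838 -0.15115248  0.02302067]
```

View pics/w9.png

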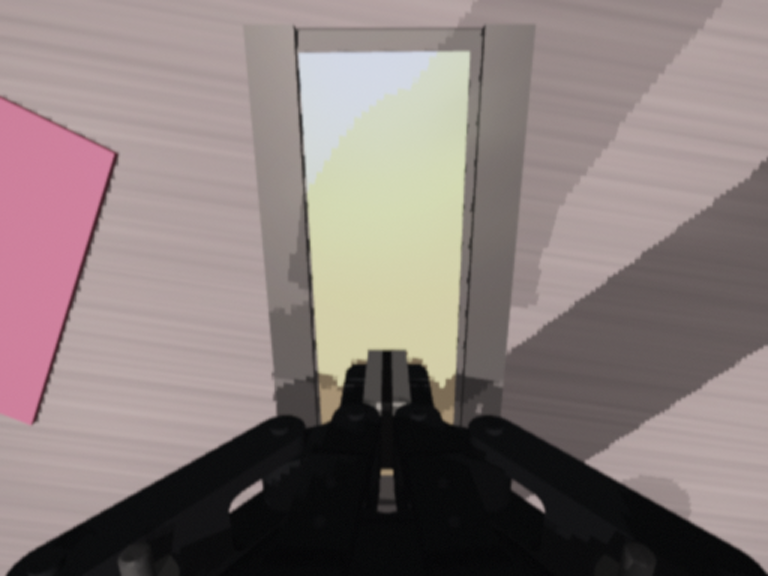

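The wrist picture shows the plate's front edge at y≈51 and the block's lip at y≈27, in 1.5x pixels. The plate lies against the left cheek. I'll drag on and watch that gap.

>>> carry_out([
  {"fingers": 1, "dp": [-0.2, -0.03, -0.02], "rotation": [0, 0, 0]},
  {"fingers": 1, "dp": [-0.2, -0.03, 0], "rotation": [0, 0, 0]},
  {"fingers": 1, "dp": [-0.2, -0.03, 0], "rotation": [0, 0, 0]},
  {"fingers": 1, "dp": [-0.2, -0.03, 0], "rotation": [0, 0, 0]},
])

```text
t: 13.92
tool_pos: [0.6291, -0.1526, 0.023]
eef_rot: [[-0.154, 0.988, 0.004], [0.988, 0.154, -0.001], [-0.001, 0.003, -1.0]]
wrist_force: [1.0, -0.0, 6.2]
finger_gap: -0.0001
```

```bash
python3 - <<'E'
from h import *
c=cam('wrist');s=sensors.read_state();print(s['tool_pos'],s['wrist_force'])
for n,y in(('plate',51),('lip',27)): pass
snap('wrist','w10.png',crop=(140,0,380,260),s=2.3)
E
```

```text
[ 0.62907888 -0.15261757  0.02303638] [ 1.02667857e+00 -5.24698316e-03  6.23753762e+00]
```

View pics/w10.png

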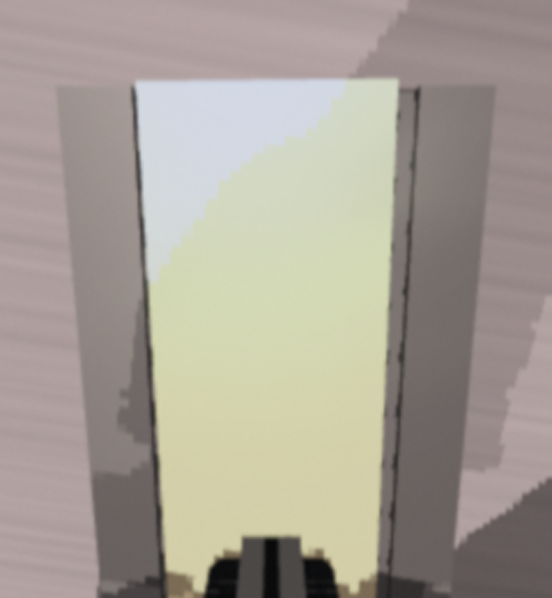

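>>> carry_out([
  {"fingers": 1, "dp": [-0.3, -0.046, 0], "rotation": [0, 0, 0]},
  {"fingers": 1, "dp": [-0.3, -0.046, 0], "rotation": [0, 0, 0]},
  {"fingers": 1, "dp": [-0.3, -0.046, 0], "rotation": [0, 0, 0]},
  {"fingers": 1, "dp": [-0.3, -0.046, 0], "rotation": [0, 0, 0]},
  {"fingers": 1, "dp": [-0.3, -0.046, 0], "rotation": [0, 0, 0]},
  {"fingers": 1, "dp": [-0.3, -0.046, 0], "rotation": [0, 0, 0]},
])

```text
t: 14.72
tool_pos: [0.6111, -0.1554, 0.023]
eef_rot: [[-0.154, 0.988, 0.004], [0.988, 0.154, -0.001], [-0.001, 0.003, -1.0]]
wrist_force: [1.5, -0.1, 4.8]
finger_gap: 0.0001
```

>>> carry_out([
  {"fingers": 1, "dp": [-0.3, -0.046, 0], "rotation": [0, 0, 0]},
  {"fingers": 1, "dp": [-0.3, -0.046, 0], "rotation": [0, 0, 0]},
  {"fingers": 1, "dp": [-0.3, -0.046, 0], "rotation": [0, 0, 0]},
  {"fingers": 1, "dp": [-0.3, -0.046, 0], "rotation": [0, 0, 0]},
  {"fingers": 1, "dp": [-0.3, -0.046, 0], "rotation": [0, 0, 0]},
  {"fingers": 1, "dp": [-0.3, -0.046, 0], "rotation": [0, 0, 0]},
])

```text
t: 15.48
tool_pos: [0.5931, -0.1582, 0.023]
eef_rot: [[-0.154, 0.988, 0.004], [0.988, 0.154, -0.001], [-0.001, 0.003, -1.0]]
wrist_force: [1.6, 1.1, 6.1]
finger_gap: -0.0003
```

```bash
python3 - <<'E'
from h import *
print(sensors.read_state()['tool_pos'])
snap('top','t10.png',crop=(270,110,340,200),s=6)
E
```

```text
[ 0.593112   -0.15816059  0.02299375]
```

View pics/t10.png

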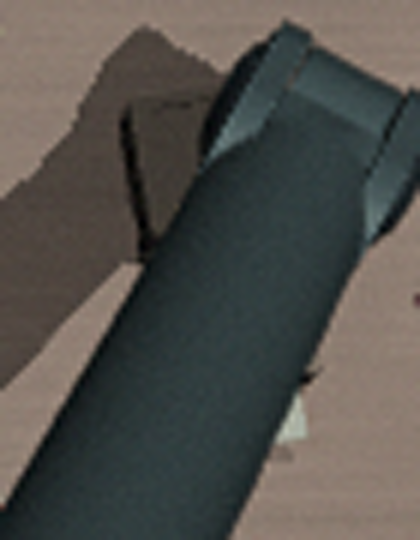

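>>> carry_out([
  {"fingers": 1, "dp": [-0.3, -0.046, 0], "rotation": [0, 0, 0]},
  {"fingers": 1, "dp": [-0.3, -0.046, 0], "rotation": [0, 0, 0]},
  {"fingers": 1, "dp": [-0.3, -0.046, 0], "rotation": [0, 0, 0]},
  {"fingers": 1, "dp": [-0.3, -0.046, 0], "rotation": [0, 0, 0]},
  {"fingers": 1, "dp": [-0.3, -0.046, 0], "rotation": [0, 0, 0]},
  {"fingers": 1, "dp": [-0.3, -0.046, 0], "rotation": [0, 0, 0]},
  {"fingers": 1, "dp": [0, 0, 0], "rotation": [0, 0, 0]},
])

```text
t: 16.4
tool_pos: [0.5747, -0.161, 0.023]
eef_rot: [[-0.154, 0.988, 0.003], [0.988, 0.154, -0.001], [-0.001, 0.003, -1.0]]
wrist_force: [0.6, 1.1, 7.3]
finger_gap: 0.0001
```

```bash
python3 - <<'E'
from h import *
print(sensors.read_state()['tool_pos'])
snap('scene','s10.png',crop=(160,100,290,240),s=4.2)
E
```

```text
[ 0.57468077 -0.16101533  0.02298743]
```

View pics/s10.png

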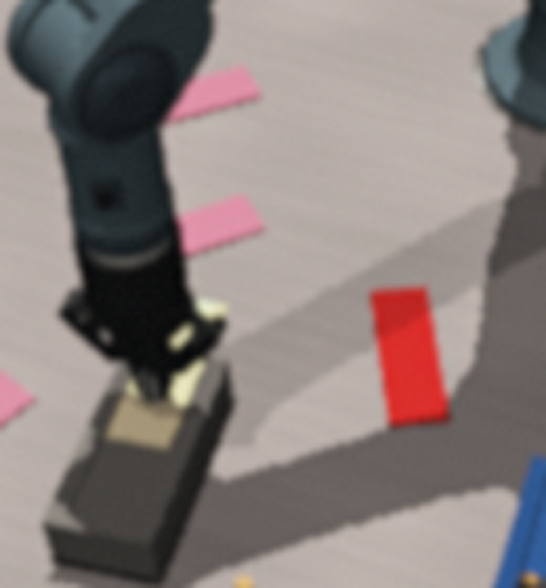

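>>> carry_out([
  {"fingers": 1, "dp": [0, 0, 0.3], "rotation": [0, 0, 0]},
  {"fingers": 1, "dp": [0, 0, 2.5], "rotation": [0, 0, 0]},
  {"fingers": -1, "dp": [0, 0, 4], "rotation": [0, 0, 0]},
  {"fingers": -1, "dp": [-4, -0.5, 2], "rotation": [0, 0, 0]},
  {"fingers": -1, "dp": [-4.1, -0.6, 0], "rotation": [0, 0, 0]},
  {"fingers": -1, "dp": [0, 0, 0], "rotation": [0, 0, 0]},
  {"fingers": -1, "dp": [0, 0, 0], "rotation": [0, 0, 0]},
  {"fingers": -1, "dp": [0, 0, 0], "rotation": [0, 0, 0]},
])

```text
t: 17.45
tool_pos: [0.4932, -0.1711, 0.1098]
eef_rot: [[-0.155, 0.988, -0.0], [0.988, 0.155, -0.001], [-0.001, -0.0, -1.0]]
wrist_force: [0.5, -0.5, -0.7]
finger_gap: 0.0853
```

```bash
python3 - <<'E'
from h import *
s=sensors.read_state();print(s['tool_pos'],s['qd'].round(1),s['q'].round(0))
c=cam('wrist');np.save('cw.npy',np.array([c[1].tolist(),[c[2].tolist()]*3]))
snap('wrist','w11.png',s=1.5)
snap('scene','s11.png',crop=(130,80,290,240),s=3.6)
E
```

```text
[ 0.49324818 -0.17105854  0.1097516 ] [ 0.1  0.1  0.  -0.4  0.1  0.   0.1] [-21.  17.  40. 115. -14.  52. 126.]
```

View pics/w11.png

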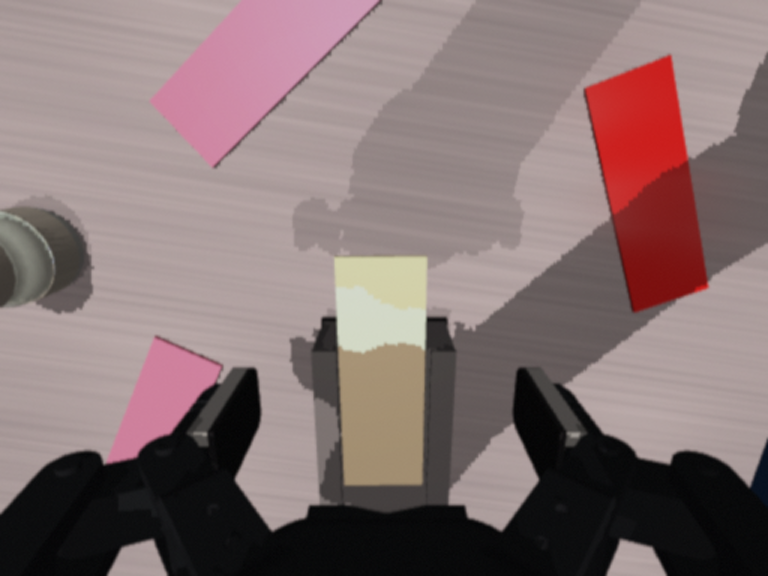

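View pics/s11.png

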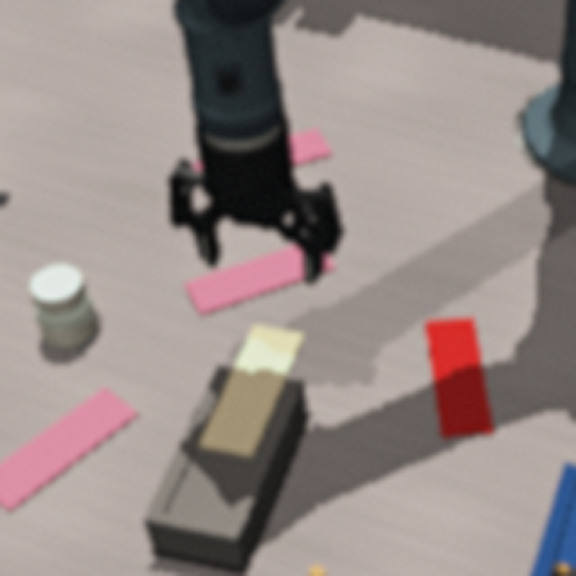

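```bash
python3 - <<'E'
from h import *
K=np.array(camera_params('wrist')['intrinsics']);a=np.load('cw.npy');c=(K,a[0],a[1][0])
f=lambda p:(np.array(p)+.5)/1.5-.5
P=np.array([f(p) for p in [(335,257),(427,257),(343,486),(423,486)]])
for p in P: print(ray(c,p,.053).round(4))
L=[(-.075,-.025,.053),(-.075,.025,.053),(.075,-.025,.053),(.075,.025,.053)]
p,r=fit([(c,L,P)],[.55,-.16,.15],0);print('plate',p.round(4),np.degrees(p[2]),r)
A,B=ray(c,f((313,350)),.053),ray(c,f((455,350)),.053);print('lip',A.round(4),B.round(4),((A+B)/2).round(4))
u=np.array([np.cos(p[2]),np.sin(p[2])])
print('front mid',p[:2]-.075*u,'overhang',((A+B)[:2]/2-(p[:2]-.075*u))@u,'grasp', p[:2]-.053*u)
E
```

```text
[ 0.4756 -0.2008  0.053 ]
[ 0.4678 -0.1519  0.053 ]
[ 0.6246 -0.1774  0.053 ]
[ 0.6166 -0.1267  0.053 ]
plate [ 0.546  -0.1642  0.1617] 9.262588777165593 [-0.2  0.5  0.3  0.2  0.7 -0.4 -0.7 -0.6]
lip [ 0.5322 -0.2067  0.053 ] [ 0.5193 -0.1259  0.053 ] [ 0.5257 -0.1663  0.053 ]
front mid [ 0.47197316 -0.17632161] overhang 0.05468316568878328 grasp [ 0.4936863 -0.1727805]
```

>>> carry_out([
  {"fingers": -1, "dp": [0.05, -0.17, -3], "rotation": [0, 0, 0]},
  {"fingers": -1, "dp": [0, 0, -3], "rotation": [0, 0, 0]},
  {"fingers": -1, "dp": [0, 0, -3], "rotation": [0, 0, 0]},
  {"fingers": -1, "dp": [0, 0, -1.6], "rotation": [0, 0, 0]},
  {"fingers": -1, "dp": [0, 0, 0], "rotation": [0, 0, 0]},
  {"fingers": -1, "dp": [0, 0, 0], "rotation": [0, 0, 0]},
])

```text
t: 18.3
tool_pos: [0.494, -0.1737, 0.0049]
eef_rot: [[-0.154, 0.988, 0.002], [0.988, 0.154, -0.001], [-0.001, 0.002, -1.0]]
wrist_force: [-0.5, 0.3, 0.4]
finger_gap: 0.0854
```

```bash
python3 - <<'E'
from h import *
snap('wrist','w12.png',crop=(100,100,412,330),s=2.5)
snap('scene','s12.png',crop=(150,100,270,200),s=6)
E
```

```text
(no output)
```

View pics/w12.png

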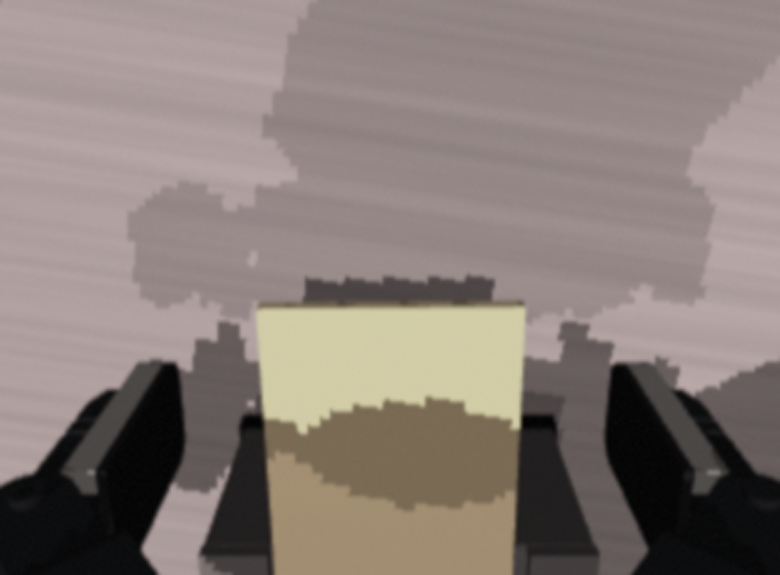

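View pics/s12.png

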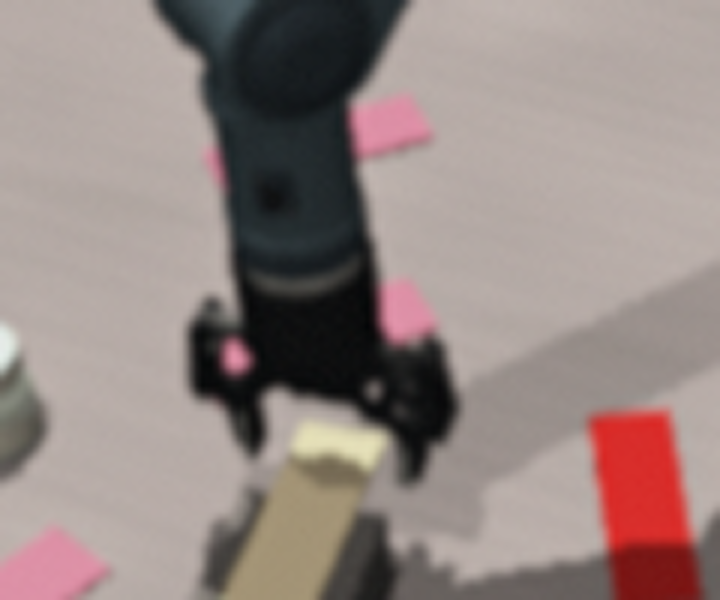

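```bash
python3 - <<'E'
from h import *
s=sensors.read_state();P=s['tool_pos'];R=s['eef_rot'];print(P)
c=cam('scene')
for z in (.02,.03,.04,.05,.06):
  for sg in(-1,1):
    q=P+R[:,0]*sg*.048;
    o=[]
    for e in(-.011,.011):
      w=q+R[:,1]*e;w[2]=z;o.append(((proj(c,[w])[0]-[150,100]+.5)*6).round(0))
    print(z,sg,*o)
E
```

```text
[ 0.49415824 -0.17356582  0.00517141]
0.02 -1 [267. 466.] [254. 494.]
0.02 1 [425. 496.] [413. 524.]
0.03 -1 [265. 455.] [252. 482.]
0.03 1 [424. 484.] [412. 512.]
0.04 -1 [263. 443.] [249. 470.]
0.04 1 [422. 473.] [411. 501.]
0.05 -1 [261. 431.] [247. 459.]
0.05 1 [421. 461.] [409. 489.]
0.06 -1 [258. 419.] [245. 447.]
0.06 1 [420. 449.] [408. 477.]
```

>>> carry_out([
  {"fingers": -1, "dp": [0, 0.08, -0.8], "rotation": [0, 0, 0]},
  {"fingers": -1, "dp": [0, 0, -0.7], "rotation": [0, 0, 0]},
  {"fingers": -1, "dp": [0, 0, 0], "rotation": [0, 0, 0]},
])

```text
t: 18.77
tool_pos: [0.492, -0.1721, -0.0118]
eef_rot: [[-0.154, 0.988, -0.002], [0.988, 0.154, 0.0], [0.001, -0.002, -1.0]]
wrist_force: [0.2, -0.5, -0.7]
finger_gap: 0.0855
```

```bash
python3 - <<'E'
from h import *
snap('wrist','w13.png',crop=(100,100,412,330),s=2.5)
E
```

```text
(no output)
```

View pics/w13.png

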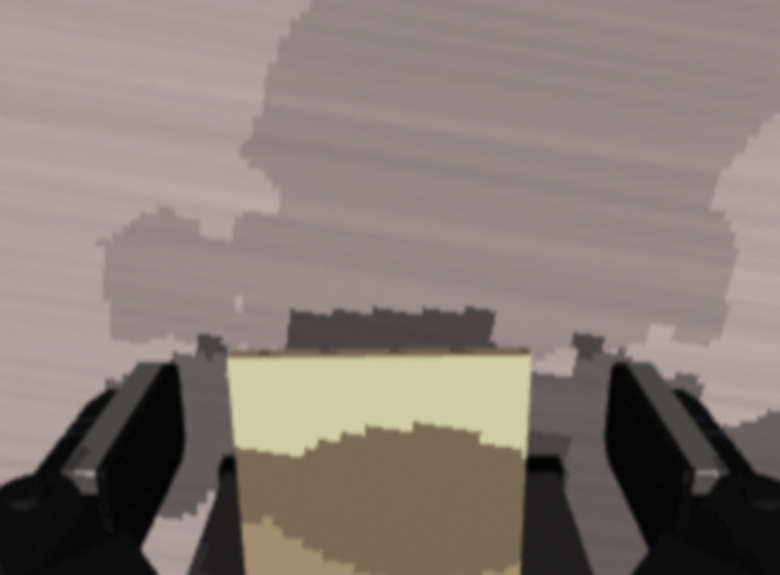

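>>> carry_out([
  {"fingers": -1, "dp": [0.05, -0.18, 0], "rotation": [0, 0, 0]},
  {"fingers": 1, "dp": [0, 0, 0], "rotation": [0, 0, 0]},
  {"fingers": 1, "dp": [0, 0, 0], "rotation": [0, 0, 0]},
  {"fingers": 1, "dp": [0, 0, 0], "rotation": [0, 0, 0]},
  {"fingers": 1, "dp": [0, 0, 0], "rotation": [0, 0, 0]},
  {"fingers": 1, "dp": [0, 0, 0], "rotation": [0, 0, 0]},
], grip_force=35)

```text
t: 19.58
tool_pos: [0.4935, -0.1743, -0.0109]
eef_rot: [[-0.154, 0.988, 0.0], [0.988, 0.154, -0.0], [-0.0, 0.0, -1.0]]
wrist_force: [0.2, -0.3, 2.4]
finger_gap: 0.0489
```

```bash
python3 - <<'E'
from h import *
snap('wrist','w14.png',crop=(100,100,412,330),s=2.5)
snap('scene','s14.png',crop=(150,100,270,200),s=6)
E
```

```text
(no output)
```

View pics/w14.png

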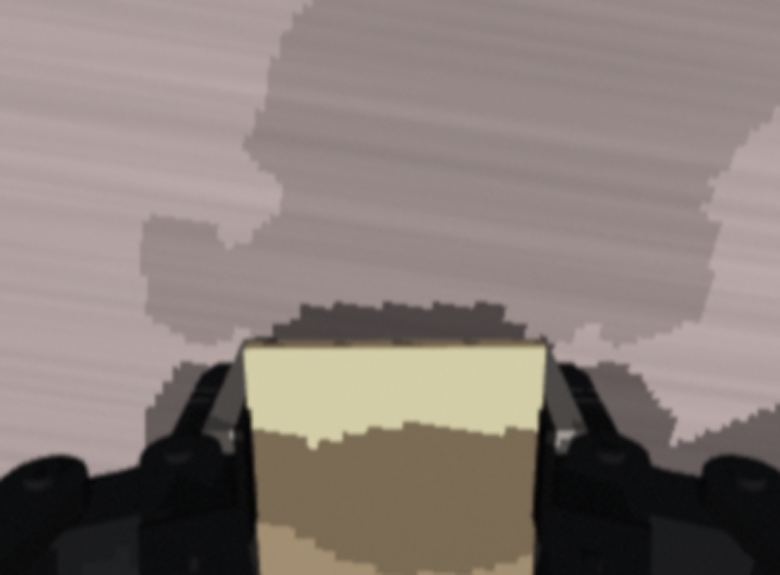

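View pics/s14.png

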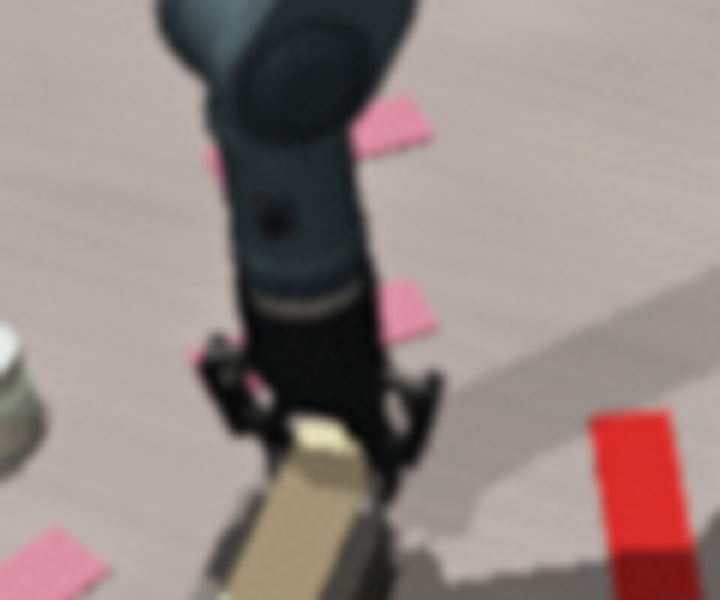

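The plate is gripped: opening 48.9 mm, with the pads on both long edges. I'll lift it now.

>>> carry_out([
  {"fingers": 1, "dp": [0, 0, 0.3], "rotation": [0, 0, 0]},
  {"fingers": 1, "dp": [0, 0, 0.7], "rotation": [0, 0, 0]},
  {"fingers": 1, "dp": [0, 0, 1.5], "rotation": [0, 0, 0]},
  {"fingers": 1, "dp": [0, 0, 2], "rotation": [0, 0, 0]},
  {"fingers": 1, "dp": [0, 0, 2], "rotation": [0, 0, 0]},
  {"fingers": 1, "dp": [0, 0, 1], "rotation": [0, 0, 0]},
  {"fingers": 1, "dp": [0, 0, 0], "rotation": [0, 0, 0]},
])

```text
t: 20.55
tool_pos: [0.4944, -0.1743, 0.0653]
eef_rot: [[-0.154, 0.988, 0.003], [0.988, 0.154, -0.0], [-0.0, 0.003, -1.0]]
wrist_force: [1.1, 0.3, -0.6]
finger_gap: 0.0489
```

```bash
python3 - <<'E'
from h import *
print(sensors.read_state()['tool_pos'])
snap('wrist','w15.png',crop=(100,100,412,330),s=2.5)
snap('scene','s15.png',crop=(120,60,300,240),s=3.3)
E
```

```text
[ 0.49440815 -0.17427006  0.06526222]
```

View pics/w15.png

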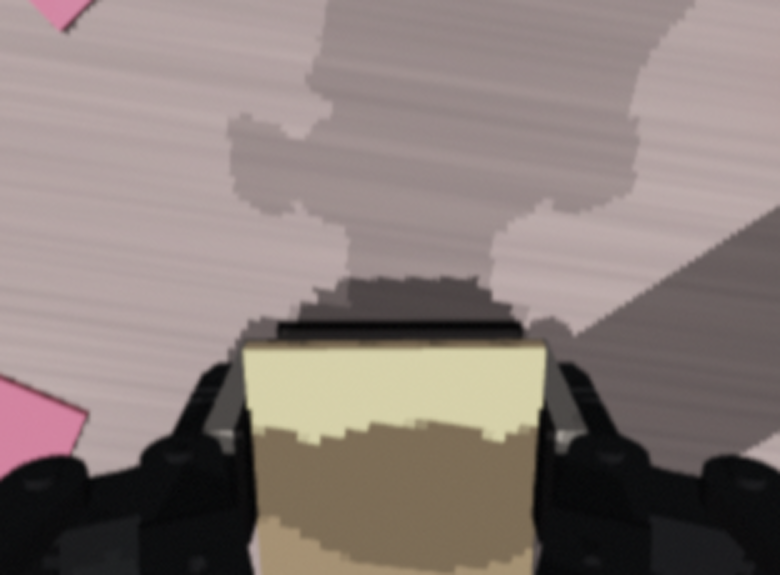

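View pics/s15.png

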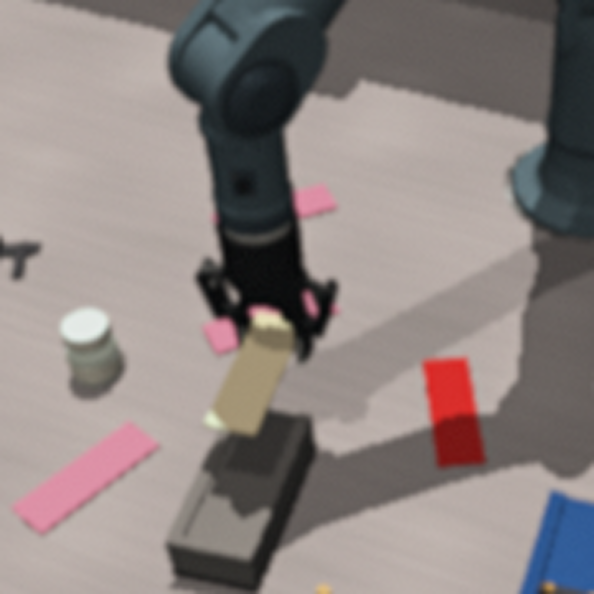

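The plate is held level and the view in the gripper has not changed. Next I'll fit the jig from both fixed cameras.

```bash
python3 - <<'E'
from h import *
t=cam('top');sc=cam('scene')
def cp(x,y,ox,oy,s): return ox+(x+.5)/s-.5,oy+(y+.5)/s-.5
im=cv2.imread('pics/raw_s0.png')
cv2.imwrite('pics/js.png',cv2.resize(im[200:262,272:322],None,fx=9.5,fy=9.5,interpolation=cv2.INTER_CUBIC))
jg=[cp(*p,190,130,9) for p in [(90,140),(312,112),(352,438),(130,465)]]
Lj=[(.065,.045,.058),(.065,-.045,.058),(-.065,-.045,.058),(-.065,.045,.058)]
sg=[cp(*p,160,170,4.5) for p in [(658,352),(530,320),(575,177),(693,203)]]
for v in ([(sc,Lj,np.array(sg))],[(t,Lj,np.array(jg)),(sc,Lj,np.array(sg))]):
    p,r=fit(v,[.57,.17,.11],0);print(p.round(4),np.degrees(p[2]),r)
u=np.array([np.cos(p[2]),np.sin(p[2])])
for z in(.05,.064):
  for q in [(132,183),(275,163)]: print(z,(ray(t,cp(*q,190,130,9),z)[:2]-p[:2])@u)
E
```

```text
[0.5795 0.1792 0.1076] 6.167875017278215 [ 0.8  1.2 -1.2  0.7 -0.9 -1.6  1.3 -0.8]
[0.5776 0.1772 0.1106] 6.334076211442081 [-0.9 -0.3 -0.5 -0.4 -0.6 -0.7 -1.2 -0.4  0.3  0.4 -1.6 -0.  -1.3 -2.2
  0.8 -1.5]
0.05 0.04592551823295528
0.05 0.046542550417678866
0.064 0.04289374211942133
0.064 0.04350430489075896
```

View pics/js.png

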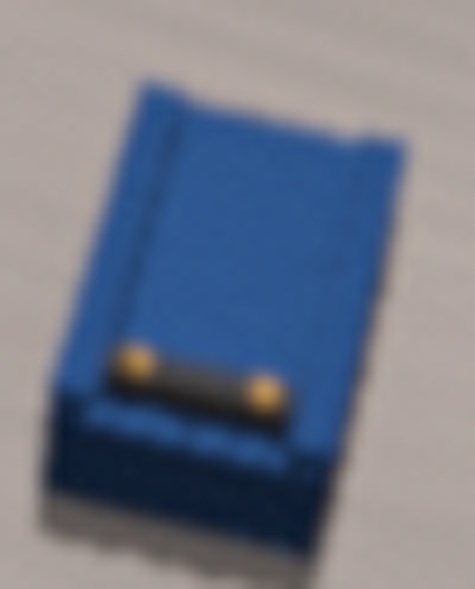

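>>> carry_out([
  {"fingers": 1, "dp": [0.8, 4.4, 0.4], "rotation": [0, 0, -0.3]},
  {"fingers": 1, "dp": [0.8, 4.4, 0.4], "rotation": [0, 0, -0.3]},
  {"fingers": 1, "dp": [0.8, 4.4, 0.4], "rotation": [0, 0, -0.3]},
  {"fingers": 1, "dp": [0.8, 4.4, 0.4], "rotation": [0, 0, -0.3]},
  {"fingers": 1, "dp": [0.8, 4.4, 0.4], "rotation": [0, 0, -0.3]},
  {"fingers": 1, "dp": [0.8, 4.4, 0.4], "rotation": [0, 0, -0.3]},
  {"fingers": 1, "dp": [0.8, 4.4, 0.4], "rotation": [0, 0, -0.3]},
  {"fingers": 1, "dp": [0.8, 4.2, 0.4], "rotation": [0, 0, -0.4]},
])

```text
t: 21.65
tool_pos: [0.5565, 0.1772, 0.0949]
eef_rot: [[-0.111, 0.994, -0.002], [0.994, 0.111, -0.001], [-0.001, -0.002, -1.0]]
wrist_force: [0.3, -0.2, -0.1]
finger_gap: 0.0489
```

>>> carry_out([
  {"fingers": 1, "dp": [0, 0, 0], "rotation": [0, 0, 0]},
  {"fingers": 1, "dp": [0, 0, 0], "rotation": [0, 0, 0]},
  {"fingers": 1, "dp": [0, 0, 0], "rotation": [0, 0, 0]},
])

```text
t: 22.02
tool_pos: [0.5568, 0.1733, 0.0953]
eef_rot: [[-0.108, 0.994, -0.001], [0.994, 0.108, -0.002], [-0.001, -0.002, -1.0]]
wrist_force: [0.5, -0.6, -0.3]
finger_gap: 0.0493
```

```bash
python3 - <<'E'
from h import *
s=sensors.read_state();print(s['tool_pos'],s['qd'].round(1),s['q'].round(0))
c=cam('wrist');np.save('cw.npy',np.array([c[1].tolist(),[c[2].tolist()]*3]))
snap('wrist','w16.png',s=1.5)
E
```

```text
[0.55684727 0.17332265 0.09532221] [ 0.2 -0.3  0.1 -0.1 -0.1 -0.  -0.2] [-49.  24.  34. 107. -17.  53.  89.]
```

View pics/w16.png

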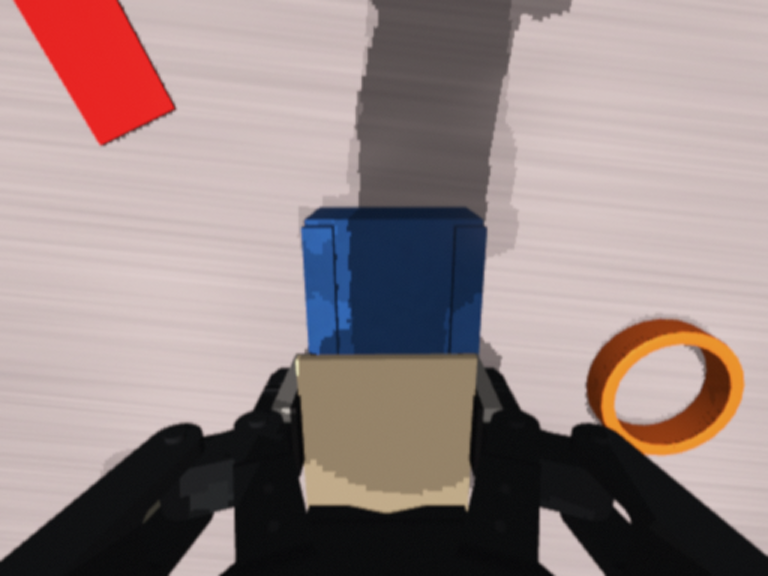

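```bash
python3 - <<'E'
from h import *
K=np.array(camera_params('wrist')['intrinsics']);a=np.load('cw.npy');c=(K,a[0],a[1][0])
im=cv2.imread('pics/raw_w16.png');cv2.imwrite('pics/w16c.png',cv2.resize(im[130:245,190:335],None,fx=5,fy=5,interpolation=cv2.INTER_CUBIC))
f=lambda p:(np.array(p)+.5)/1.5-.5
A,B=[ray(c,f(p),.058) for p in [(302,226),(486,226)]]
C,D=[ray(c,f(p),.058) for p in [(309,352),(479,352)]]
print(A,B,C,D,np.linalg.norm(A-B));d=B-A;print((A+B)/2,np.degrees(np.arctan2(-d[0],d[1])),[np.degrees(np.arctan2(*(q[1::-1]))) for q in(C-A,D-B)])
print(ray(c,(0,0),.058))
E
```

```text
[0.5192261  0.12924872 0.058     ] [0.50954021 0.21746416 0.058     ] [0.58565417 0.13634824 0.058     ] [0.57581164 0.22559646 0.058     ] 0.08874559129680479
[0.51438315 0.17335644 0.058     ] 6.265870641934981 [np.float64(6.100344622538241), np.float64(6.995902507671905)]
[ 0.43828831 -0.00098058  0.058     ]
```

View pics/w16c.png

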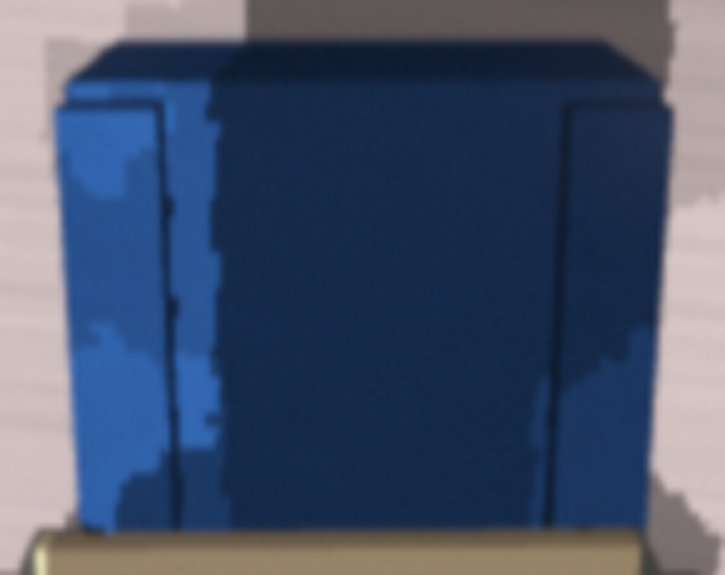

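>>> carry_out([
  {"fingers": 1, "dp": [-3.5, -0.15, 0], "rotation": [0, 0, 0]},
  {"fingers": 1, "dp": [-3.5, -0.15, 0], "rotation": [0, 0, 0]},
  {"fingers": 1, "dp": [0, 0, -3], "rotation": [0, 0, 0]},
  {"fingers": 1, "dp": [0, 0, -3], "rotation": [0, 0, 0]},
  {"fingers": 1, "dp": [0, 0, -2.5], "rotation": [0, 0, 0]},
  {"fingers": 1, "dp": [0, 0, 0], "rotation": [0, 0, 0]},
  {"fingers": 1, "dp": [0, 0, 0], "rotation": [0, 0, 0]},
])

```text
t: 22.95
tool_pos: [0.4882, 0.1722, 0.0118]
eef_rot: [[-0.109, 0.994, 0.001], [0.994, 0.109, 0.0], [0.0, 0.001, -1.0]]
wrist_force: [0.7, -1.0, -0.9]
finger_gap: 0.049
```

```bash
python3 - <<'E'
from h import *
print(sensors.read_state()['tool_pos'])
snap('scene','s17.png',crop=(240,150,350,265),s=5.2)
snap('top','t17.png',crop=(180,120,260,200),s=7)
E
```

```text
[0.48822634 0.17221091 0.01177034]
```

View pics/s17.png

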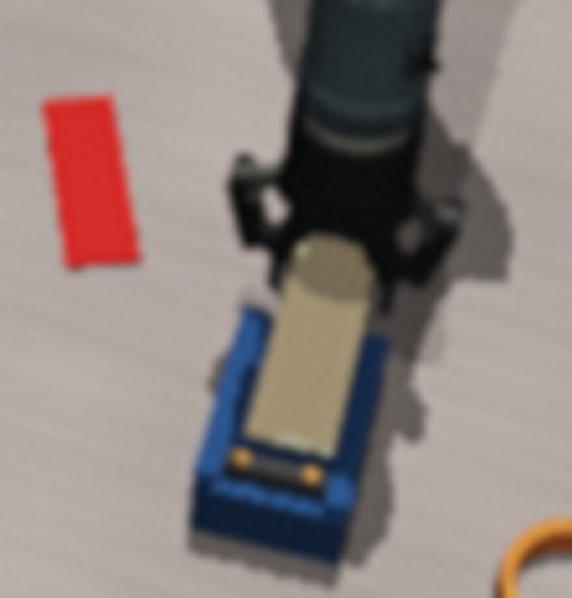

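View pics/t17.png

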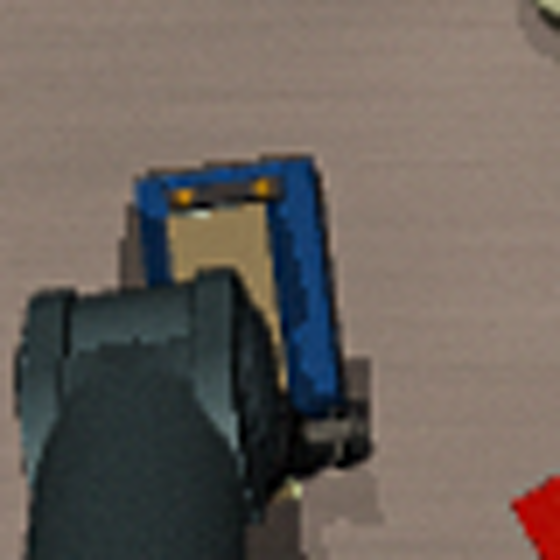

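>>> carry_out([
  {"fingers": 1, "dp": [-0.2, -0.17, -0.5], "rotation": [0, 0, 0]},
  {"fingers": 1, "dp": [0, 0, -0.7], "rotation": [0, 0, 0]},
  {"fingers": 1, "dp": [0, 0, -0.6], "rotation": [0, 0, 0]},
  {"fingers": 1, "dp": [0, 0, 0], "rotation": [0, 0, 0]},
  {"fingers": 1, "dp": [0, 0, 0], "rotation": [0, 0, 0]},
])

```text
t: 23.68
tool_pos: [0.4854, 0.1711, -0.0072]
eef_rot: [[-0.111, 0.994, -0.0], [0.994, 0.111, -0.0], [-0.0, -0.0, -1.0]]
wrist_force: [-0.5, -0.8, -1.5]
finger_gap: 0.049
```

```bash
python3 - <<'E'
from h import *
print(sensors.read_state()['tool_pos'])
snap('scene','s18.png',crop=(260,190,330,260),s=8)
snap('wrist','w18.png',s=1.5)
E
```

```text
[ 0.48541637  0.17107487 -0.00715248]
```

View pics/s18.png

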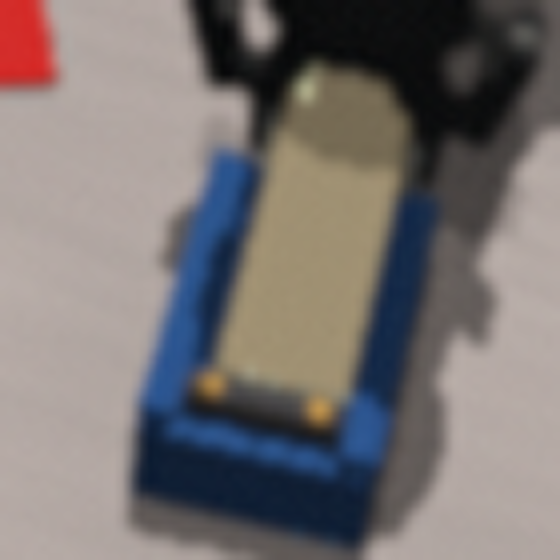

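View pics/w18.png

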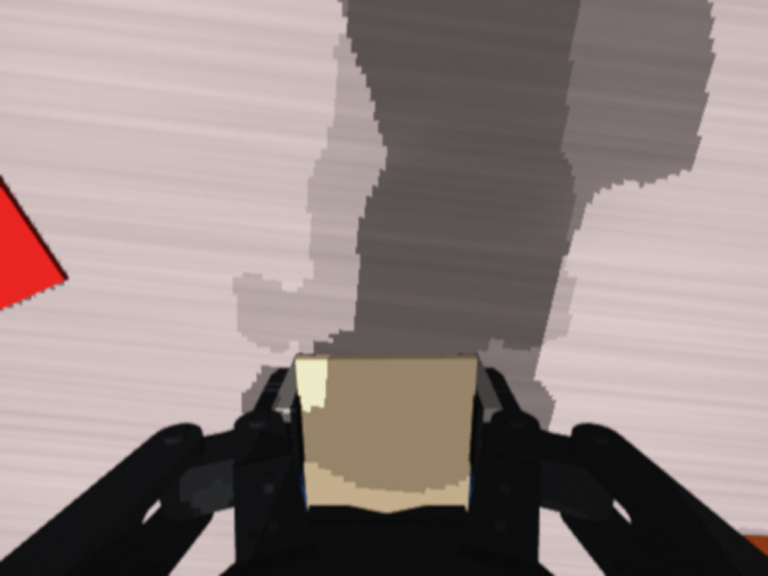

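>>> carry_out([
  {"fingers": 1, "dp": [0, -0.1, -0.1], "rotation": [0, 0, 0]},
  {"fingers": 1, "dp": [0, 0, -0.1], "rotation": [0, 0, 0]},
  {"fingers": 1, "dp": [0, 0, -0.05], "rotation": [0, 0, 0]},
])

```text
t: 24.15
tool_pos: [0.4853, 0.1701, -0.0096]
eef_rot: [[-0.111, 0.994, -0.0], [0.994, 0.111, -0.0], [-0.0, -0.0, -1.0]]
wrist_force: [-0.4, -0.5, -0.3]
finger_gap: 0.0487
```

>>> carry_out([
  {"fingers": 1, "dp": [0, 0, -0.05], "rotation": [0, 0, 0]},
  {"fingers": 1, "dp": [0, 0, -0.05], "rotation": [0, 0, 0]},
])

```text
t: 24.4
tool_pos: [0.4854, 0.1701, -0.0105]
eef_rot: [[-0.111, 0.994, 0.0], [0.994, 0.111, 0.0], [0.0, 0.0, -1.0]]
wrist_force: [-0.7, 0.7, -0.9]
finger_gap: 0.0488
```

>>> carry_out([
  {"fingers": 1, "dp": [0, 0, -0.05], "rotation": [0, 0, 0]},
  {"fingers": 1, "dp": [0, 0, 0], "rotation": [0, 0, 0]},
])

```text
t: 24.65
tool_pos: [0.4855, 0.1702, -0.0108]
eef_rot: [[-0.111, 0.994, 0.0], [0.994, 0.111, 0.0], [0.0, 0.0, -1.0]]
wrist_force: [-0.7, -0.9, 2.0]
finger_gap: 0.0489
```

The plate is on the bed, with about 2 N showing at the wrist. I'll now push it gently back and feel for the stop.

>>> carry_out([
  {"fingers": 1, "dp": [0.1, 0.011, 0], "rotation": [0, 0, 0]},
  {"fingers": 1, "dp": [0.1, 0.011, 0], "rotation": [0, 0, 0]},
  {"fingers": 1, "dp": [0.1, 0.011, 0], "rotation": [0, 0, 0]},
])

```text
t: 25.02
tool_pos: [0.4885, 0.1706, -0.0109]
eef_rot: [[-0.111, 0.994, 0.0], [0.994, 0.111, 0.0], [0.0, 0.0, -1.0]]
wrist_force: [-0.8, -0.3, 2.0]
finger_gap: 0.049
```

>>> carry_out([
  {"fingers": 1, "dp": [0.1, 0.011, 0], "rotation": [0, 0, 0]},
  {"fingers": 1, "dp": [0.05, 0.006, 0], "rotation": [0, 0, 0]},
])

```text
t: 25.28
tool_pos: [0.49, 0.1707, -0.0109]
eef_rot: [[-0.111, 0.994, 0.0], [0.994, 0.111, 0.0], [0.0, 0.0, -1.0]]
wrist_force: [-1.7, 0.2, 2.6]
finger_gap: 0.0488
```

```bash
python3 - <<'E'
from h import *
snap('scene','s19.png',crop=(260,190,330,260),s=8)
snap('top','t19.png',crop=(190,135,240,185),s=11)
a=cv2.imread('pics/s19.png');b=cv2.imread('pics/t19.png');h=min(a.shape[0],b.shape[0])
cv2.imwrite('pics/c19.png',cv2.resize(np.hstack([a[:h],b[:h]]),None,fx=.7,fy=.7))
E
```

```text
(no output)
```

View pics/c19.png

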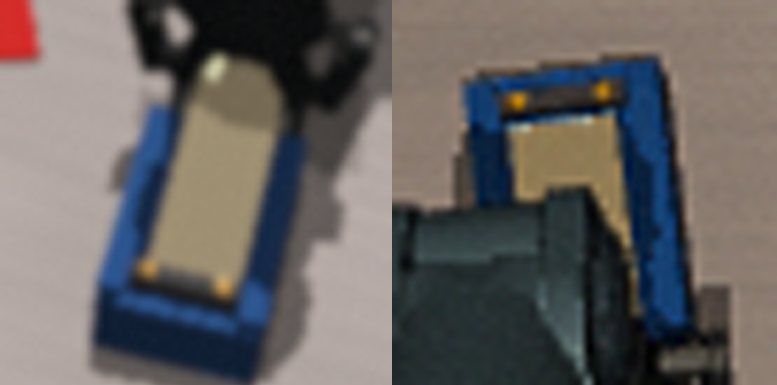

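>>> carry_out([
  {"fingers": 1, "dp": [0.05, 0.006, 0], "rotation": [0, 0, 0]},
  {"fingers": 1, "dp": [0.05, 0.006, 0], "rotation": [0, 0, 0]},
])

```text
t: 25.62
tool_pos: [0.4909, 0.1707, -0.011]
eef_rot: [[-0.111, 0.994, -0.0], [0.994, 0.111, 0.0], [0.0, -0.0, -1.0]]
wrist_force: [-2.4, -0.5, 4.0]
finger_gap: 0.0489
```

>>> carry_out([
  {"fingers": 1, "dp": [0.05, 0.006, 0.03], "rotation": [0, 0, 0]},
  {"fingers": 1, "dp": [0.03, 0.003, 0], "rotation": [0, 0, 0]},
])

```text
t: 25.88
tool_pos: [0.4917, 0.1708, -0.0108]
eef_rot: [[-0.111, 0.994, 0.0], [0.994, 0.111, -0.0], [-0.0, -0.0, -1.0]]
wrist_force: [-1.2, -0.1, 2.9]
finger_gap: 0.0488
```

>>> carry_out([
  {"fingers": 1, "dp": [0.05, 0.006, 0.01], "rotation": [0, 0, 0]},
  {"fingers": 1, "dp": [0.05, 0.006, 0], "rotation": [0, 0, 0]},
])

```text
t: 26.12
tool_pos: [0.4927, 0.1709, -0.0107]
eef_rot: [[-0.111, 0.994, -0.0], [0.994, 0.111, -0.0], [-0.0, -0.0, -1.0]]
wrist_force: [-1.4, -0.5, 2.0]
finger_gap: 0.049
```

>>> carry_out([
  {"fingers": 1, "dp": [0.05, 0.006, 0], "rotation": [0, 0, 0]},
  {"fingers": 1, "dp": [0.05, 0.006, 0], "rotation": [0, 0, 0]},
])

```text
t: 26.38
tool_pos: [0.4937, 0.171, -0.0107]
eef_rot: [[-0.111, 0.994, -0.0], [0.994, 0.111, -0.0], [-0.0, -0.0, -1.0]]
wrist_force: [-1.6, 0.7, 1.8]
finger_gap: 0.0489
```

>>> carry_out([
  {"fingers": 1, "dp": [0.05, 0.006, 0], "rotation": [0, 0, 0]},
  {"fingers": 1, "dp": [0.03, 0.003, 0], "rotation": [0, 0, 0]},
])

```text
t: 26.62
tool_pos: [0.4936, 0.171, -0.0108]
eef_rot: [[-0.111, 0.994, -0.002], [0.994, 0.111, -0.0], [-0.0, -0.002, -1.0]]
wrist_force: [-3.7, -0.4, 4.2]
finger_gap: 0.0489
```

>>> carry_out([
  {"fingers": 1, "dp": [0.03, 0.003, 0], "rotation": [0, 0, 0]},
  {"fingers": 1, "dp": [0, 0, 0], "rotation": [0, 0, 0]},
])

```text
t: 26.88
tool_pos: [0.4937, 0.171, -0.0108]
eef_rot: [[-0.111, 0.994, -0.002], [0.994, 0.111, -0.0], [0.0, -0.002, -1.0]]
wrist_force: [-4.4, -0.4, 4.4]
finger_gap: 0.049
```

>>> carry_out([
  {"fingers": 1, "dp": [-0.03, -0.003, 0], "rotation": [0, 0, 0]},
  {"fingers": -1, "dp": [0, 0, 0], "rotation": [0, 0, 0]},
  {"fingers": -1, "dp": [0, 0, 0], "rotation": [0, 0, 0]},
  {"fingers": -1, "dp": [0, 0, 0], "rotation": [0, 0, 0]},
  {"fingers": -1, "dp": [0, 0, 0], "rotation": [0, 0, 0]},
  {"fingers": -1, "dp": [0, 0, 0], "rotation": [0, 0, 0]},
])

```text
t: 27.62
tool_pos: [0.4946, 0.1711, -0.0106]
eef_rot: [[-0.111, 0.994, 0.0], [0.994, 0.111, -0.0], [-0.0, 0.0, -1.0]]
wrist_force: [-0.1, 0.4, 1.2]
finger_gap: 0.0853
```

```bash
python3 - <<'E'
from h import *
snap('wrist','w20.png',s=1.5)
snap('scene','s20.png',crop=(240,150,350,265),s=5.2)
E
```

```text
(no output)
```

View pics/w20.png

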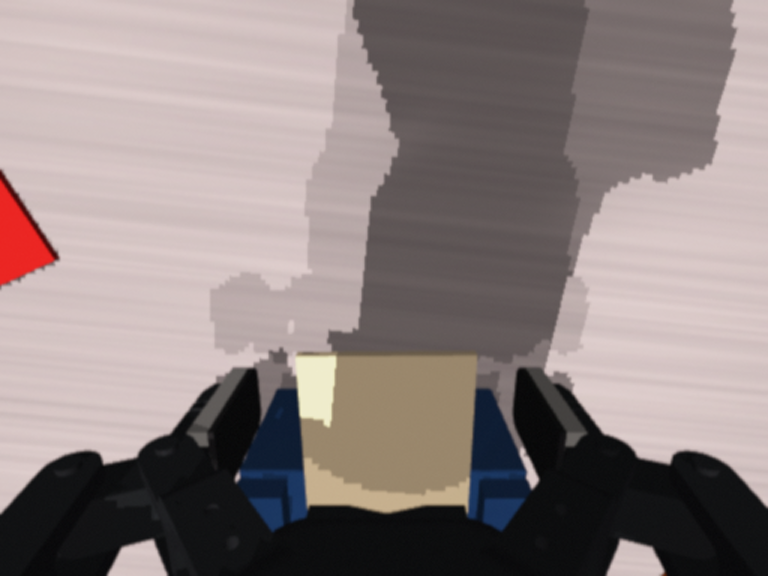

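View pics/s20.png

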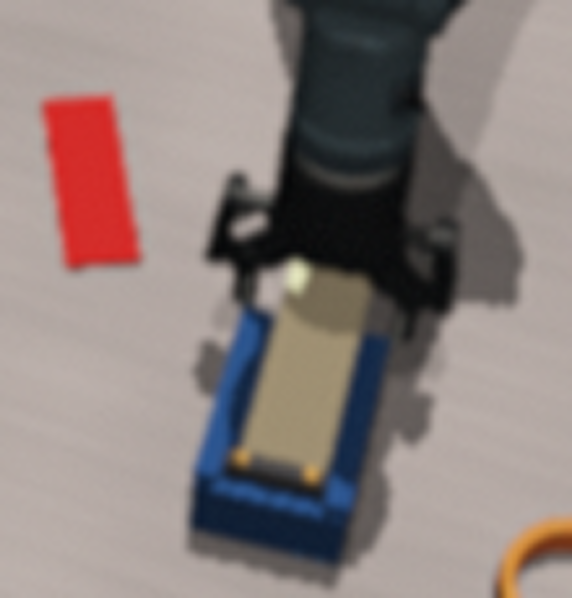

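>>> carry_out([
  {"fingers": -1, "dp": [0, 0, 1], "rotation": [0, 0, 0]},
  {"fingers": -1, "dp": [0, 0, 3], "rotation": [0, 0, 0]},
  {"fingers": -1, "dp": [0, 0, 5], "rotation": [0, 0, 0]},
  {"fingers": -1, "dp": [0, 0, 5], "rotation": [0, 0, 0]},
  {"fingers": -1, "dp": [3, 0, 3], "rotation": [0, 0, 0]},
  {"fingers": -1, "dp": [4, 0, 3], "rotation": [0, 0, 0]},
  {"fingers": -1, "dp": [4, 0, 0], "rotation": [0, 0, 0]},
  {"fingers": -1, "dp": [4, 0, 0], "rotation": [0, 0, 0]},
])

```text
t: 28.72
tool_pos: [0.646, 0.1715, 0.191]
eef_rot: [[-0.111, 0.994, 0.002], [0.994, 0.111, 0.001], [0.001, 0.002, -1.0]]
wrist_force: [-0.0, 0.6, -0.7]
finger_gap: 0.0861
```

>>> carry_out([
  {"fingers": -1, "dp": [3, 0, 0], "rotation": [0, 0, 0]},
  {"fingers": -1, "dp": [0, 0, 0], "rotation": [0, 0, 0]},
  {"fingers": -1, "dp": [0, 0, 0], "rotation": [0, 0, 0]},
  {"fingers": -1, "dp": [0, 0, 0], "rotation": [0, 0, 0]},
])

```text
t: 29.22
tool_pos: [0.6734, 0.1715, 0.1896]
eef_rot: [[-0.111, 0.994, -0.001], [0.994, 0.111, 0.001], [0.001, -0.001, -1.0]]
wrist_force: [-0.6, 0.6, 0.5]
finger_gap: 0.0856
```

```bash
python3 - <<'E'
from h import *
s=sensors.read_state();print(s['tool_pos'],s['qd'].round(1))
c=cam('wrist');np.save('cw.npy',np.array([c[1].tolist(),[c[2].tolist()]*3]))
snap('wrist','w21.png',s=1.5)
E
```

```text
[0.67341074 0.17146338 0.18961346] [-0.1 -0.1 -0.1 -0.  -0.  -0.2  0. ]
```

View pics/w21.png

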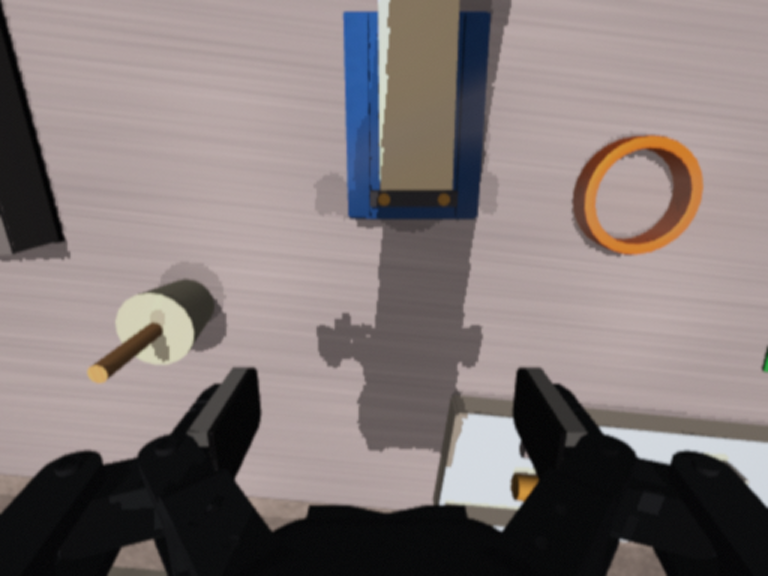

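```bash
python3 - <<'E'
from h import *
im=cv2.imread('pics/raw_w21.png');cv2.imwrite('pics/w21c.png',cv2.resize(im[90:150,225:330],None,fx=7.5,fy=7.5,interpolation=cv2.INTER_CUBIC))
K=np.array(camera_params('wrist')['intrinsics']);a=np.load('cw.npy');c=(K,a[0],a[1][0]);print(c[2])
E
```

```text
[0.59662448 0.1637755  0.36258375]
```

View pics/w21c.png

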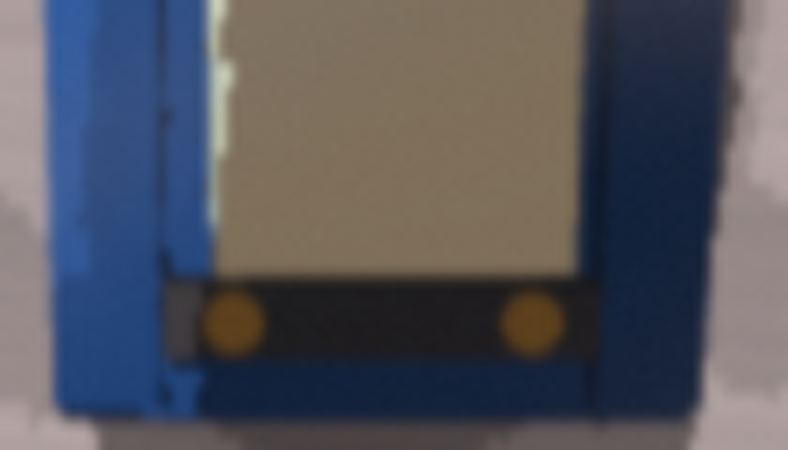

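The enlarged crop shows the plate's rear edge (y≈275) meeting the dark stop with no blue gap between them. The plate is square and about 2 mm off the middle line. The gripper is clear, so I'll hand the job in.

```bash
python3 - <<'E'
from h import *
print(sensors.read_state()['t'],sensors.read_state()['wrist_force']);print(ticket.sign_off())
E
```

```text
29.275 [-0.53486326  0.66259337  0.41115419]
the job is handed in; nothing more can be done
None
```

The plate is in the blue jig with its rear edge against the dark stop, released, and I handed the job in at about 29 s. No verdict was reported, so this rests on my own checks.

- **Sliding out:** I slid the plate out with about 5–7 N of fingertip pressure. It overhung the block by about 55 mm and stayed flat.
- **Lifting and placing:** I gripped the overhang by its long edges with 35 N, lifted it clear, and lowered it onto the jig's bed.
- **Pushing home:** I pushed it back in steps of 1 mm or less. It stopped moving at the stop with about 4.5 N on the wrist sensor, which also includes bed friction. I then opened the fingers and raised the arm clear.
- **Last checks:** The wrist picture shows the plate square, with no visible gap at the stop. It lies about 2 mm off the middle line, against the 8 mm allowed. The arm touched nothing, with wrist force at the noise level. The pot and tape looked undisturbed in that picture, and the arm never went near the jar.

**Disagreements:**
- **Fingertip position:** Contact showed the shut fingertips about 30 mm behind the reported TCP, not at it as the description says. I set all heights by touch and pictures instead.
- **Jig position:** The first top-view estimate was about 6 mm off in y from the wrist and scene views. I mainly used the wrist value, and the final pictures bear it out.

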